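Stir marble blanks into the polishing pot

ROBOT

A 7-joint arm with a two-finger parallel gripper is mounted at the origin on the work surface. World frame = base frame: x ahead of the robot, y to its left, z up, the work surface at z = 0. Lengths are in m, angles in degrees, forces in N, time in s.
With the tool pointing down it reaches from about 0.425 to 0.95 m from the base axis. Payload 4.7 kg.
Tool frame: the origin (TCP) lies midway between the tips of the shut fingers; the grasp point (between the pads) lies 19 mm behind it; z points along the fingers, y is the line along which they close (so a half turn about z gives the same grasp; the last joint's range is limited). The gripper opens to 85 mm and grips with 20 to 120 N. Pads are 22 mm wide; open, the fingers measure 114 mm over their backs; the gripper's body (76 mm by 85 mm) begins 54 mm behind the grasp point. The pads swing forward as they close: fully open they stand 13 mm farther back than shut.
Start: joints at [64.406, 26.849, -2.785, 87.806, 1.381, 65.374, -4.715], TCP at [0.274, -0.617, 0.231] pointing down, gripper open.
Joint ranges: [-148.3, 148.3], [-19.14, 114.17], [-79.39, 73.82], [5.75, 140.21], [-59.74, 239.74], [12.07, 113.84], [-152.46, 152.46]. Speed limits (degrees/s): [147.25, 147.25, 180, 180, 180, 180, 180].

INTERFACE

Orientations are given as a 3x3 rotation matrix whose columns are the frame's x, y, z axes.
In Python, from rig import env gives the robot as it stands. The module is installed in compiled form; this text tells all that it offers.
- The arm moves only by the tool play_rows, never from a script. Its argument "commands" is one flat list of numbers, 7 for each row, row after row: the shift along the tool's x, y, z as a fraction of full scale, then the turn, a rotation vector about the tool's x, y, z as a fraction of full scale, then the opening, from -1 (shut) to 1 (fully open). In form: [tx, ty, tz, ax, ay, az, fingers, tx, ty, tz, ax, ay, az, fingers, ...]. A call has exactly 10 rows; each row is the pose to reach, as a shift and turn from the pose commanded when the call began, along the tool's axes at that moment, turning the shorter way round; what a row does not reach only later rows make up. Full scale, the value 1, is 0.1 m for a shift and pi rad for a turn. A row lasts 1/8 s, in which the tool goes at most 62.5 mm and 10.7 degrees, less where a joint would pass 70% of its speed; a pose out of reach is approached as far as the arm can. A call with a number of a shift or a turn outside -1 to 1 is refused whole. A call with a gripper value outside its range is refused whole. The fingers move at their own pace and stop on an object; the grip force is fixed at half the most. Time passes only in rows, so rows that repeat a pose let the fingers close, or fill a call up. It gives the time, the measured TCP pose, the force, the opening and the grip force at its end, in the units of the state.
- env.observe(): the state, without advancing time (a new reading comes with each control period).
- env.capture(name): name is "scene" or "top" or "wrist"; returns a dict with "image" (420x560x3 uint8, red, green, blue), "fx", "fy", "cx", "cy" (pixels), "cam_to_world" (4x4, takes a point from camera to world coordinates). Camera axes: x right, y down, z forward; pixel columns grow to the right and rows downward; lengths in m; the calibration is good to about 2 mm. The wrist camera is an equidistant fisheye: a pixel r from the principal point sees the ray r / f radians off the axis. A picture is of the moment at which its call begins. There is no depth.
- env.hand_in(): hands the job in; it is judged then, once.
The state is a dict: "time_s": time; "joints": joint angles; "joint_velocities": joint speeds; "joint_efforts": joint torques, N m; "ee_pos": TCP position; "orientation": TCP orientation; "contact_force": force on the tool from outside, world axes, zero at the start; "torque": the same for the moment, N m; "finger_gap": finger opening in m; "gripper_force": force on a finger pad.
Only numpy, scipy, OpenCV 4.12 (cv2) and the standard library are available. Lean on these libraries where they do the work, as an engineer would, in place of code of your own. Each camera call takes 0.05 s, during which the arm holds its last target. There are 200 camera calls.

TASK

Put all the marble blanks that lie on the bench into the steel pot of polishing balls; then take the stirring rod out of its rack and stir the pot with it, about four full turns clockwise seen from above, in wide circles with the tip close to the pot's floor. Then hang the rod back at the inner end of the rack's slot and swing the keeper bar fully shut past its catch, so that the rod cannot come out. All blanks and balls must be in the pot at the end; do not disturb the jar, the hammer or the sanding block.

Things in the scene. Friction and masses are not known exactly. Their poses are not given: they have to be found in the camera images.
- pot: Straight-sided open steel pot fixed to the bench: 170 outer diameter, 70 high, wall 4, floor 5 thick (inside 162 across, 65 deep). Origin: centre of its underside on the bench, z up; its axes are parallel to the world's. Seven polishing balls lie in it in one loose layer; the blanks fit in with them.
- rack: Fixed wooden rod rack: foot 12 high (x -55 to +95), post at the back, level plate on top (x -45 to +60, 140 wide, 10 thick, top 135 above the bench). Origin on the bench under the slot's line, 45 behind the plate's front edge. Rack x points from the open front inwards, z up, y to the left of x. Above the plate stand only the keeper, its pivot boss (18 wide, 13 high) and a ball catch.
- rack_seat (a point): Inner end of the slot, level with the plate's top: where the underside of the rod's handle is centred when the rod hangs fully home. Axes as the rack's; it lies at rack x = 12, y = 0, z = 135. The slot is 18 wide and runs along rack x from the middle of the plate's front edge (x = -45) to x = 21; it is open at the front, and open space lies below it.
- rod: Loose wooden stirring rod, about 120 g: square handle 30 x 30 x 55 high, below it a round stick 12 thick, 110 long. Origin: centre of the handle's underside; z up, x and y square to the handle's faces. It hangs upright in the rack's slot, handle resting on the plate. Slide it out along the rack's -x, out of the open front, and back the same way. Grip the handle from above.
- rod_tip (a point): The rod's lower end, 110 below the handle's underside.
- keeper (a joint): Angle (rad) of the keeper, a level steel bar 10 thick turning on an upright pivot on the plate. 0 = shut at its stop: it lies along rack +y across the slot's mouth. It grows as the free end swings to rack -x (1.57: straight out) and on to 2.4. Starts at 1.75 to 2.2, stays where left. From 0.16 to 0.08 it must be pushed over a sprung ball (about 5 N at the knob), which then holds it shut.
- keeper_hinge (a point): On the keeper's pivot axis at the bar's mid height: rack x = -28, y = -55, 141 above the bench.
- keeper_knob (a point): Centre of the top of the keeper's upright knob, a round steel pin 12 diameter, that stands 31 above the bar near its free end, 110 from the pivot axis; its top is 177 above the bench, the bar's top face 146. It moves with the bar.
- blank1: Marble toggle blank, a rounded bar 42 long (its x) x 22 wide (its y, over the middle 30; the ends are 16 wide) x 16 high, 40 g, loose on the bench left of the pot. Origin: centre of its underside. Two to four blanks are there in a run.
- blank2: Marble toggle blank, a rounded bar 42 long (its x) x 22 wide (its y, over the middle 30; the ends are 16 wide) x 16 high, 40 g, loose on the bench left of the pot. Origin: centre of its underside. Two to four blanks are there in a run.
- blank3: Marble toggle blank, a rounded bar 42 long (its x) x 22 wide (its y, over the middle 30; the ends are 16 wide) x 16 high, 40 g, loose on the bench left of the pot. Origin: centre of its underside. Two to four blanks are there in a run.
- blank4: Marble toggle blank, a rounded bar 42 long (its x) x 22 wide (its y, over the middle 30; the ends are 16 wide) x 16 high, 40 g, loose on the bench left of the pot. Origin: centre of its underside. Two to four blanks are there in a run.
- bead1_center (a point): Centre of a terracotta-coloured ceramic polishing ball, 24 diameter, 18 g, loose on the pot's floor.
- bead2_center (a point): Centre of a terracotta-coloured ceramic polishing ball, 24 diameter, 18 g, loose on the pot's floor.
- bead3_center (a point): Centre of a terracotta-coloured ceramic polishing ball, 24 diameter, 18 g, loose on the pot's floor.
- bead4_center (a point): Centre of a terracotta-coloured ceramic polishing ball, 24 diameter, 18 g, loose on the pot's floor.
- bead5_center (a point): Centre of a terracotta-coloured ceramic polishing ball, 24 diameter, 18 g, loose on the pot's floor.
- bead6_center (a point): Centre of a terracotta-coloured ceramic polishing ball, 24 diameter, 18 g, loose on the pot's floor.
- bead7_center (a point): Centre of a terracotta-coloured ceramic polishing ball, 24 diameter, 18 g, loose on the pot's floor.
- jar: Closed amber jar, 60 diameter, 85 high; a bystander beyond the pot. Origin: centre of its underside.
- hammer: Hammer lying on the bench at the far left, 260 long; a bystander. Origin: middle of its length, underside.
- sander: Cork sanding block, 100 x 60 x 32; a bystander near the robot, right of the pot. Origin: centre of its underside.
Mind the look-alikes: they are no part of the job. What is shaped like the blank4 but pink is not meant.

How it is judged:
By the outcome, as a careful person would: the job done as asked, in the order asked, and still so for the second after the job is handed in, with the robot touching nothing.
Of blank1, blank2, blank3, blank4 only 2 to 4 are there at a start; the rules pass over those that are not, and their reading is None.
At some moment in a run one of blank1, blank2, blank3, blank4 may be knocked a few centimetres aside while the robot is not near it.
It also fails if it takes over 208 s, if anything falls off the work surface, if the arm or the gripper's body presses on something with over 40 N, if the wrist force passes 120 N, or if a joint passes its speed limit or range.

## Working session

There is one attempt and no reset: what is moved stays moved. The work goes in short steps, Python scripts to look and compute and a tool call to move; the robot and the scene stay as the last step left them, time stands still between calls to the robot, and variables do not carry over. Pictures are saved under pics/ and viewed, at most 14 in all, crops included, and the job is handed in when it is done.

Besides the shell and the picture viewer there is one more tool, called after "Call:" as a command line: name --argument value ..., lists and objects as JSON in quotes. play_rows: Moves the arm, as the interface text tells. Its arguments: {"type":"object","properties":{"commands":{"type":"array","items":{"type":"number","minimum":-1,"maximum":1}}},"required":["commands"]}

```bash
mkdir -p pics
python3 - <<'E'
from rig import env
import cv2,numpy as np
o=env.observe();print({k:np.round(v,3).tolist() for k,v in o.items()})
for n in ["scene","top"]:
    c=env.capture(n);cv2.imwrite(f"pics/{n}0.png",c["image"][:,:,::-1]);print(n,c["fx"],c["fy"],c["cx"],c["cy"],np.round(c["cam_to_world"],4).tolist())
E
```

```text
{'time_s': 0.0, 'joints': [64.403, 26.898, -2.785, 87.876, 1.38, 65.375, -4.716], 'joint_velocities': [0.087, 0.071, -0.048, 0.089, 0.006, -0.063, 0.034], 'joint_efforts': [-0.001, -51.031, -0.047, -23.771, 0.011, 0.007, -0.0], 'ee_pos': [0.274, -0.616, 0.23], 'orientation': [[0.914, 0.406, -0.001], [0.406, -0.914, 0.002], [-0.0, -0.002, -1.0]], 'contact_force': [0.558, -0.638, -0.294], 'torque': [0.002, -0.021, 0.058], 'gripper_force': 0.0, 'finger_gap': 0.085}
scene 493.4775827005075 493.4775827005075 285.21141583106385 215.1063069165282 [[-0.7744, 0.5064, -0.3794, 0.9712], [0.6325, 0.6037, -0.4853, 0.5434], [-0.0167, -0.6157, -0.7878, 0.9515], [0.0, 0.0, 0.0, 1.0]]
top 464.02314743978985 464.02314743978985 274.421374579077 210.22762893166495 [[-0.024, -0.9802, 0.1965, 0.3324], [-0.9997, 0.0239, -0.0028, -0.0029], [-0.002, -0.1965, -0.9805, 1.163], [0.0, 0.0, 0.0, 1.0]]
```

View pics/scene0.png

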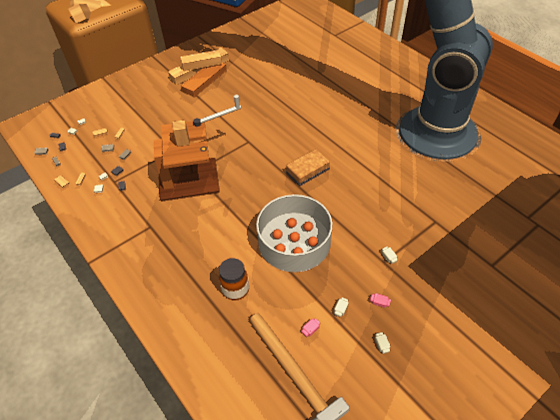

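View pics/top0.png

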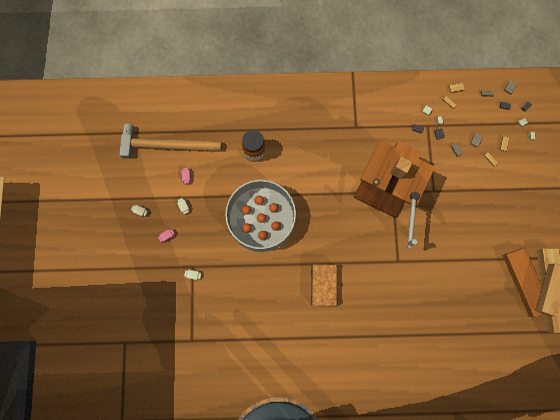

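The scene view shows three cream bars at (390,255), (342,306) and (382,342), and two pink look-alikes at (380,299) and (311,327). The top view shows the same cream bars at (139,211), (184,206) and (193,275), and the pink ones at (186,176) and (166,236). The cream bars are the marble blanks. The pink ones are not meant. The loose chips beyond the rack are clutter and are not left of the pot.

The rack is at about (398,178) in the top view, with its mouth toward the lower left and the keeper knob at (411,243).

```bash
cat > h.py <<'E'
from rig import env
import cv2,numpy as np
def ray(c,u,v):
    T=np.array(c["cam_to_world"]);x=(u-c["cx"])/c["fx"];y=(v-c["cy"])/c["fy"]
    d=T[:3,:3]@np.array([x,y,1.]);return T[:3,3],d/np.linalg.norm(d)
def wray(c,u,v):
    T=np.array(c["cam_to_world"]);x=u-c["cx"];y=v-c["cy"];r=np.hypot(x,y)+1e-9;t=r/c["fx"]
    return T[:3,3],T[:3,:3]@np.array([np.sin(t)*x/r,np.sin(t)*y/r,np.cos(t)])
def onz(r,z): o,d=r;return o+d*(z-o[2])/d[2]
def tri(*rs):
    A=sum(np.eye(3)-np.outer(d,d) for o,d in rs);b=sum((np.eye(3)-np.outer(d,d))@o for o,d in rs)
    p=np.linalg.solve(A,b);return p,max(np.linalg.norm((np.eye(3)-np.outer(d,d))@(p-o)) for o,d in rs)
def proj(c,p):
    T=np.array(c["cam_to_world"]);q=T[:3,:3].T@(np.array(p)-T[:3,3]);return c["fx"]*q[0]/q[2]+c["cx"],c["fy"]*q[1]/q[2]+c["cy"]
def blobs(m,lo,hi):
    n,l,s,ce=cv2.connectedComponentsWithStats(m.astype(np.uint8));return [(ce[i],s[i],l==i) for i in range(1,n) if lo<=s[i,4]<=hi]
def cream(c):
    h=cv2.cvtColor(c["image"],cv2.COLOR_RGB2HSV).astype(int);return (h[...,1]<75)&(h[...,2]>150)
E
python3 - <<'E'
from h import *
S=env.capture("scene");T=env.capture("top")
def cr(c,x0,y0,x1,y1,k): return cv2.resize(c["image"][y0:y1,x0:x1,::-1],None,fx=k,fy=k,interpolation=cv2.INTER_CUBIC)
a=cr(T,350,130,450,255,4);b=cr(S,145,85,250,210,4)[:500,:400]
cv2.imwrite("pics/rack.png",np.hstack([a,b]))
a=cr(T,120,155,220,290,4);b=cr(S,300,240,400,375,4)
cv2.imwrite("pics/bl.png",np.hstack([a,b]))
for n,c,box in(("S",S,(300,240,410,380)),("T",T,(110,150,215,300))):
    m=cream(c);k=np.zeros_like(m);k[box[1]:box[3],box[0]:box[2]]=1
    for ce,s,l in blobs(m&k,20,600):
        cnt=np.argwhere(l)[:,::-1].astype(np.float32);r=cv2.minAreaRect(cnt);print(n,np.round(ce,1),s[4],[np.round(q,1) for q in r], np.round(onz(ray(c,*ce),.012),4))
        P=np.array([onz(ray(c,*q),.016)[:2] for q in cnt]);P=P-P.mean(0);w,v=np.linalg.eigh(P.T@P);print("   yaw",np.degrees(np.arctan2(v[1,1],v[0,1])))
E
```

```text
S [308.9 247. ] 157 [array([313., 247.]), array([14., 26.]), np.float64(90.0)] [0.536  0.0717 0.012 ]
   yaw 151.59639565356048
S [389.6 254. ] 129 [array([389.7, 253.8]), array([17.5,  7.9]), np.float64(50.2)] [0.4083 0.2035 0.012 ]
   yaw 78.37389949354933
S [340.8 306.4] 165 [array([340.8, 306.4]), array([ 9.8, 17.9]), np.float64(26.6)] [0.5834 0.229  0.012 ]
   yaw -154.25814657242796
S [382.7 342. ] 183 [array([382.8, 341.9]), array([20.8,  9.8]), np.float64(68.2)] [0.5733 0.3404 0.012 ]
   yaw 66.65902144525649
T [123.7 151.9] 42 [array([124., 152.]), array([4., 8.]), np.float64(90.0)] [0.727  0.3813 0.012 ]
   yaw 91.34546825529057
T [182.5 205.6] 110 [array([182.6, 205.7]), array([15.2,  7.6]), np.float64(63.4)] [0.5808 0.2265 0.012 ]
   yaw -156.54290478177128
T [138.2 210.1] 100 [array([138.5, 210.2]), array([14.9,  7.8]), np.float64(21.8)] [0.5717 0.3384 0.012 ]
   yaw 65.4655747248316
T [192.1 274.4] 119 [array([192.1, 274.4]), array([16.1,  8.2]), np.float64(9.5)] [0.407  0.2004 0.012 ]
   yaw 78.94954021011479
```

View pics/rack.png

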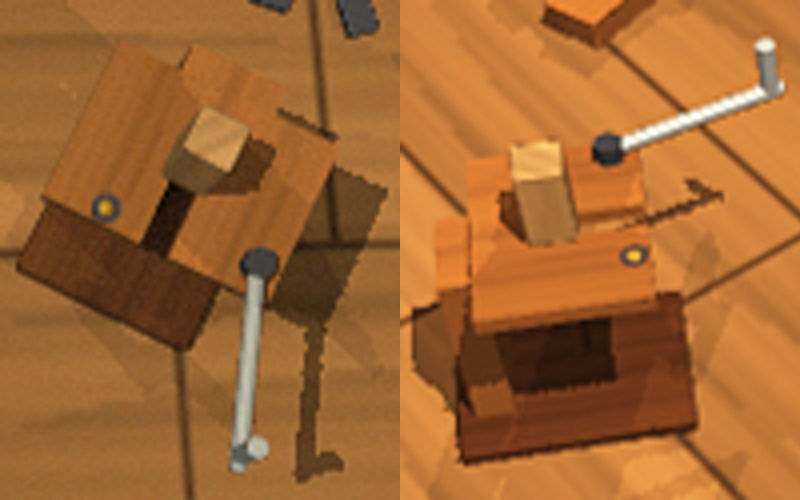

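View pics/bl.png

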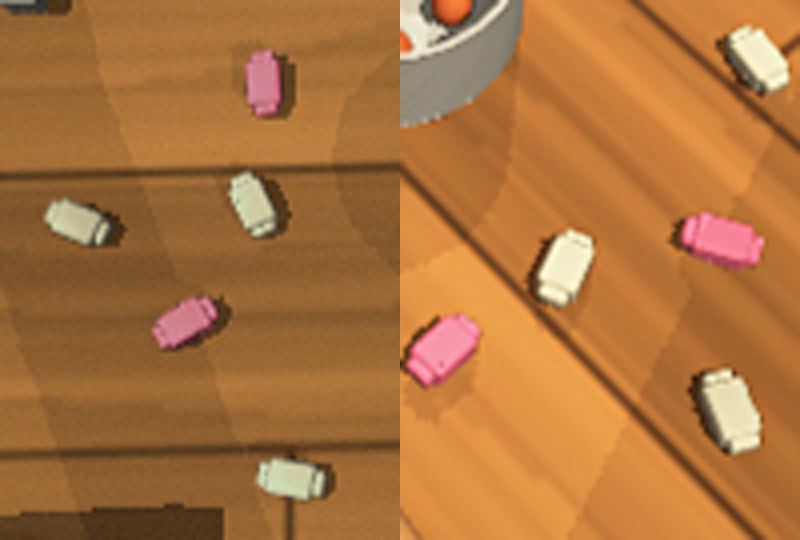

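The rack crops show the handle top at (217,140) in the top crop and (538,158) in the scene crop. They also show the ball catch, the pivot boss and the knob top, which is at (258,447) and (765,46). The blank crops confirm three cream blanks and two pink look-alikes. Next I triangulate these points.

Run:
```python
from h import *
S=env.capture("scene");T=env.capture("top")
t=lambda x,y:ray(T,350+(x+.5)/4-.5,130+(y+.5)/4-.5)
s=lambda x,y:ray(S,145+(x-400+.5)/4-.5,85+(y+.5)/4-.5)
for n,a,b in(("catch",(105,208),(634,256)),("boss",(260,260),(608,146)),("knob",(258,446),(765,45)),("handle",(217,137),(538,158))):
    p,e=tri(t(*a),s(*b));print(n,p.round(4),round(e,4))
print("plate",[onz(t(*q),.135).round(4) for q in((43,198),(270,303),(120,42),(336,143))],[onz(s(*q),.135).round(4) for q in((475,330),(656,295))])
print("handletop z.19",[onz(t(*q),.19).round(4) for q in((205,108),(250,122),(222,168),(183,148))])
for n,c in(("S",S),("T",T)):
    h=cv2.cvtColor(c["image"],cv2.COLOR_RGB2HSV).astype(int)
    m=((h[...,0]<9)|(h[...,0]>172))&(h[...,1]>170)&(h[...,2]>110);k=np.zeros_like(m)
    b=(255,195,335,272) if n=="S" else (224,178,298,252);k[b[1]:b[3],b[0]:b[2]]=1
    print(n,[(q[0].round(1).tolist(),int(q[1][4]),onz(ray(c,*q[0]),.017)[:2].round(3).tolist()) for q in blobs(m&k,10,300)])
# pot rim in top: wall from grey vs wood saturation
h=cv2.cvtColor(T["image"],cv2.COLOR_RGB2HSV).astype(int);m=(h[...,1]<70);k=np.zeros_like(m);k[170:260,215:305]=1
cn=max(cv2.findContours((m&k).astype(np.uint8),cv2.RETR_EXTERNAL,cv2.CHAIN_APPROX_NONE)[0],key=len)[:,0,:]
P=np.array([onz(ray(T,*q),.07)[:2] for q in cn.astype(float)]);print(cv2.minEnclosingCircle(P.astype(np.float32)),P.min(0),P.max(0))
```

```text
catch [ 0.5998 -0.2397  0.1333] 0.0001
boss [ 0.564  -0.3219  0.1433] 0.0011
knob [ 0.4551 -0.3026  0.1756] 0.0007
handle [ 0.6234 -0.2903  0.1889] 0.0007
plate [array([ 0.6062, -0.2043,  0.135 ]), array([ 0.5417, -0.329 ,  0.135 ]), array([ 0.6989, -0.2548,  0.135 ]), array([ 0.6348, -0.3749,  0.135 ])] [array([ 0.7034, -0.2464,  0.135 ]), array([ 0.6085, -0.2027,  0.135 ])]
handletop z.19 [array([ 0.6402, -0.2852,  0.19  ]), array([ 0.6316, -0.3091,  0.19  ]), array([ 0.606 , -0.2918,  0.19  ]), array([ 0.6178, -0.2715,  0.19  ])]
S []
T []
((0.5409966111183167, 0.028070742264389992), 0.08776761591434479) [ 0.45399888 -0.05550482] [0.62760418 0.11034369]
```

```bash
cat > plan.py <<'E'
import numpy as np,json,os,sys
def plan(wps,start=None,save=True):
    p=start or json.load(open("cmd.json"))
    for w in wps:
        a=np.radians(p[3]);R=np.array([[np.cos(a),np.sin(a),0],[np.sin(a),-np.cos(a),0],[0,0,-1]])
        t=np.round(R.T@(np.array(w[:3])-p[:3])/.1,2);az=np.round(-(w[3]-p[3])/180,3)
        print(t.tolist(),"az",az,"" if abs(t).max()<=1 else "TOO FAR")
        p=(np.array(p[:3])+R@t*.1).tolist()+[p[3]-az*180]
    if save: json.dump(p,open("cmd.json","w"))
    print("end",np.round(p,4))
E
python3 - <<'E'
from plan import *
plan([(.35,-.54,.25,66),(.40,-.45,.25,66),(.44,-.355,.25,66),(.47,-.26,.25,66),(.48,-.16,.25,66),(.48,-.06,.25,66),(.47,.04,.22,72),(.44,.13,.17,79),(.408,.202,.11,79)],[.274,-.617,.231,23.95])
E
```

```text
[1.01, -0.4, -0.19] az -0.234 TOO FAR
[1.02, 0.09, 0.0] az 0.0 TOO FAR
[1.03, -0.02, 0.0] az 0.0 TOO FAR
[0.99, -0.11, 0.0] az 0.0 
[0.96, -0.31, 0.0] az 0.0 
[0.91, -0.41, 0.0] az 0.0 
[0.87, -0.49, 0.3] az -0.033 
[0.77, -0.57, 0.5] az -0.039 
[0.64, -0.45, 0.6] az 0.0 
end [ 0.4078  0.2018  0.11   79.03  ]
```

Call:
play_rows --commands '[0.2, -0.08, -0.04, 0, 0, -0.05, 1, 0.4, -0.16, -0.08, 0, 0, -0.1, 1, 0.6, -0.24, -0.12, 0, 0, -0.15, 1, 0.8, -0.32, -0.16, 0, 0, -0.2, 1, 1, -0.4, -0.19, 0, 0, -0.234, 1, 1, -0.4, -0.19, 0, 0, -0.234, 1, 1, -0.4, -0.19, 0, 0, -0.234, 1, 1, -0.4, -0.19, 0, 0, -0.234, 1, 1, -0.4, -0.19, 0, 0, -0.234, 1, 1, -0.4, -0.19, 0, 0, -0.234, 1]'

```text
time_s: 1.55
ee_pos: [0.3488, -0.5401, 0.2502]
orientation: [[0.407, 0.914, -0.0], [0.914, -0.407, 0.0], [-0.0, -0.0, -1.0]]
contact_force: [0.9, 0.5, -0.6]
finger_gap: 0.0855
gripper_force: 0.0
```

Run:
```python
from rig import env
import numpy as np
o=env.observe();print(o["time_s"],np.round(o["ee_pos"],4),np.round(o["orientation"],3).tolist(),np.round(o["joints"],1))
```

```text
1.55 [ 0.3488 -0.5401  0.2502] [[0.407, 0.914, -0.0], [0.914, -0.407, 0.0], [-0.0, -0.0, -1.0]] [ 63.   23.7 -13.4  90.7   5.8  66.3  24.4]
```

Run:
```python
from plan import *
plan([(.40,-.453,.25,66.07),(.44,-.362,.25,66.07),(.47,-.265,.25,66.07),(.48,-.165,.25,66.07),(.48,-.065,.25,66.07),(.47,.035,.22,72),(.44,.13,.17,79),(.408,.202,.11,79)],[.3491,-.5404,.25,66.07])
```

```text
[1.01, 0.11, 0.0] az -0.0 TOO FAR
[0.99, -0.0, 0.0] az -0.0 
[1.01, -0.12, 0.0] az -0.0 TOO FAR
[0.95, -0.32, 0.0] az -0.0 
[0.92, -0.4, 0.0] az -0.0 
[0.87, -0.5, 0.3] az -0.033 
[0.81, -0.58, 0.5] az -0.039 
[0.65, -0.45, 0.6] az 0.0 
end [ 0.4079  0.2024  0.11   79.03  ]
```

Call:
play_rows --commands '[0.1, 0.01, 0, 0, 0, 0, 1, 0.2, 0.02, 0, 0, 0, 0, 1, 0.3, 0.03, 0, 0, 0, 0, 1, 0.4, 0.04, 0, 0, 0, 0, 1, 0.5, 0.05, 0, 0, 0, 0, 1, 0.6, 0.06, 0, 0, 0, 0, 1, 0.7, 0.07, 0, 0, 0, 0, 1, 0.8, 0.08, 0, 0, 0, 0, 1, 0.9, 0.09, 0, 0, 0, 0, 1, 1, 0.1, 0, 0, 0, 0, 1]'

```text
time_s: 2.8
ee_pos: [0.3991, -0.4519, 0.2503]
orientation: [[0.406, 0.914, 0.0], [0.914, -0.406, -0.0], [-0.0, 0.0, -1.0]]
contact_force: [-0.6, 0.9, 0.1]
finger_gap: 0.0852
gripper_force: 0.0
```

Call:
play_rows --commands '[0.1, 0, 0, 0, 0, 0, 1, 0.2, 0, 0, 0, 0, 0, 1, 0.3, 0, 0, 0, 0, 0, 1, 0.4, 0, 0, 0, 0, 0, 1, 0.5, 0, 0, 0, 0, 0, 1, 0.6, 0, 0, 0, 0, 0, 1, 0.7, 0, 0, 0, 0, 0, 1, 0.8, 0, 0, 0, 0, 0, 1, 0.9, 0, 0, 0, 0, 0, 1, 1, 0, 0, 0, 0, 0, 1]'

```text
time_s: 4.05
ee_pos: [0.4397, -0.3604, 0.2503]
orientation: [[0.406, 0.914, 0.0], [0.914, -0.406, -0.0], [-0.0, 0.0, -1.0]]
contact_force: [0.5, -0.7, 0.2]
finger_gap: 0.0856
gripper_force: 0.0
```

Call:
play_rows --commands '[0.1, -0.01, 0, 0, 0, 0, 1, 0.2, -0.02, 0, 0, 0, 0, 1, 0.3, -0.03, 0, 0, 0, 0, 1, 0.4, -0.04, 0, 0, 0, 0, 1, 0.5, -0.06, 0, 0, 0, 0, 1, 0.6, -0.07, 0, 0, 0, 0, 1, 0.7, -0.08, 0, 0, 0, 0, 1, 0.8, -0.1, 0, 0, 0, 0, 1, 0.9, -0.11, 0, 0, 0, 0, 1, 1, -0.12, 0, 0, 0, 0, 1]'

```text
time_s: 5.3
ee_pos: [0.4692, -0.2642, 0.2503]
orientation: [[0.406, 0.914, 0.0], [0.914, -0.406, -0.0], [-0.0, 0.0, -1.0]]
contact_force: [-0.2, -0.7, 0.2]
finger_gap: 0.0854
gripper_force: 0.0
```

Call:
play_rows --commands '[0.1, -0.03, 0, 0, 0, 0, 1, 0.2, -0.06, 0, 0, 0, 0, 1, 0.3, -0.09, 0, 0, 0, 0, 1, 0.4, -0.13, 0, 0, 0, 0, 1, 0.5, -0.16, 0, 0, 0, 0, 1, 0.6, -0.19, 0, 0, 0, 0, 1, 0.7, -0.22, 0, 0, 0, 0, 1, 0.8, -0.26, 0, 0, 0, 0, 1, 0.9, -0.29, 0, 0, 0, 0, 1, 0.95, -0.32, 0, 0, 0, 0, 1]'

```text
time_s: 6.55
ee_pos: [0.4785, -0.1641, 0.2504]
orientation: [[0.405, 0.914, 0.0], [0.914, -0.405, 0.0], [0.0, 0.0, -1.0]]
contact_force: [0.4, -1.0, 0.4]
finger_gap: 0.0855
gripper_force: 0.0
```

Call:
play_rows --commands '[0.1, -0.04, 0, 0, 0, 0, 1, 0.2, -0.08, 0, 0, 0, 0, 1, 0.3, -0.12, 0, 0, 0, 0, 1, 0.4, -0.16, 0, 0, 0, 0, 1, 0.5, -0.2, 0, 0, 0, 0, 1, 0.6, -0.24, 0, 0, 0, 0, 1, 0.7, -0.28, 0, 0, 0, 0, 1, 0.8, -0.32, 0, 0, 0, 0, 1, 0.9, -0.36, 0, 0, 0, 0, 1, 0.92, -0.4, 0, 0, 0, 0, 1]'

```text
time_s: 7.8
ee_pos: [0.4791, -0.0637, 0.2503]
orientation: [[0.405, 0.914, 0.0], [0.914, -0.405, 0.0], [0.0, 0.0, -1.0]]
contact_force: [-0.3, 0.3, -0.2]
finger_gap: 0.0852
gripper_force: 0.0
```

Call:
play_rows --commands '[0.1, -0.05, 0.03, 0, 0, -0.003, 1, 0.2, -0.1, 0.06, 0, 0, -0.007, 1, 0.3, -0.15, 0.09, 0, 0, -0.01, 1, 0.4, -0.2, 0.12, 0, 0, -0.013, 1, 0.5, -0.25, 0.15, 0, 0, -0.017, 1, 0.6, -0.3, 0.18, 0, 0, -0.02, 1, 0.7, -0.35, 0.21, 0, 0, -0.023, 1, 0.8, -0.4, 0.24, 0, 0, -0.027, 1, 0.85, -0.45, 0.27, 0, 0, -0.03, 1, 0.87, -0.5, 0.3, 0, 0, -0.033, 1]'

```text
time_s: 9.05
ee_pos: [0.4685, 0.0355, 0.2201]
orientation: [[0.308, 0.951, -0.0], [0.951, -0.308, -0.0], [-0.0, -0.0, -1.0]]
contact_force: [0.0, 0.9, -1.4]
finger_gap: 0.0854
gripper_force: 0.0
```

Call:
play_rows --commands '[0.1, -0.06, 0.05, 0, 0, -0.004, 1, 0.2, -0.12, 0.1, 0, 0, -0.008, 1, 0.3, -0.18, 0.15, 0, 0, -0.012, 1, 0.4, -0.24, 0.2, 0, 0, -0.016, 1, 0.5, -0.3, 0.25, 0, 0, -0.02, 1, 0.6, -0.36, 0.3, 0, 0, -0.024, 1, 0.7, -0.42, 0.35, 0, 0, -0.028, 1, 0.75, -0.48, 0.4, 0, 0, -0.032, 1, 0.8, -0.54, 0.45, 0, 0, -0.036, 1, 0.81, -0.58, 0.5, 0, 0, -0.039, 1]'

```text
time_s: 10.3
ee_pos: [0.4382, 0.1304, 0.17]
orientation: [[0.189, 0.982, 0.0], [0.982, -0.189, -0.0], [-0.0, 0.0, -1.0]]
contact_force: [0.4, -0.0, 0.1]
finger_gap: 0.0852
gripper_force: 0.0
```

Call:
play_rows --commands '[0.1, -0.06, 0.1, 0, 0, 0, 1, 0.2, -0.12, 0.2, 0, 0, 0, 1, 0.3, -0.18, 0.3, 0, 0, 0, 1, 0.4, -0.24, 0.4, 0, 0, 0, 1, 0.5, -0.3, 0.5, 0, 0, 0, 1, 0.6, -0.4, 0.6, 0, 0, 0, 1, 0.65, -0.45, 0.6, 0, 0, 0, 1, 0.65, -0.45, 0.6, 0, 0, 0, 1, 0.65, -0.45, 0.6, 0, 0, 0, 1, 0.65, -0.45, 0.6, 0, 0, 0, 1]'

```text
time_s: 11.55
ee_pos: [0.4073, 0.202, 0.1106]
orientation: [[0.192, 0.981, 0.001], [0.981, -0.192, -0.0], [0.0, 0.001, -1.0]]
contact_force: [0.4, -0.2, 0.3]
finger_gap: 0.0854
gripper_force: 0.0
```

```bash
cat > look.py <<'E'
from h import *
def blanks():
    S=env.capture("scene");T=env.capture("top");out=[]
    for n,c,box in(("S",S,(290,225,440,400)),("T",T,(100,155,250,310))):
        m=cream(c);k=np.zeros_like(m);k[box[1]:box[3],box[0]:box[2]]=1
        for ce,s,l in blobs(m&k,40,400):
            q=np.argwhere(l)[:,::-1].astype(float);P=np.array([onz(ray(c,*i),.016)[:2] for i in q]);P=P-P.mean(0);w,v=np.linalg.eigh(P.T@P)
            p=onz(ray(c,*ce),.012)
            print(n,ce.round(1),s[4],p[:2].round(4),"yaw",round(np.degrees(np.arctan2(v[1,1],v[0,1]))%180,1));out.append((n,ce,p))
    for a in out:
        for b in out:
            if a[0]=="S" and b[0]=="T" and np.linalg.norm(a[2]-b[2])<.012: print("tri",tri(ray(S,*a[1]),ray(T,*b[1]))[0].round(4))
    return S,T
E
python3 - <<'E'
from look import *
o=env.observe();print(o["time_s"],np.round(o["ee_pos"],4),np.round(o["orientation"],3).tolist(),np.round(o["joints"],1))
S,T=blanks();W=env.capture("wrist");print(W["fx"],W["cx"],W["cy"],np.round(W["cam_to_world"],3).tolist())
cv2.imwrite("pics/w1.png",W["image"][:,:,::-1])
E
```

```text
11.55 [0.4073 0.202  0.1106] [[0.192, 0.981, 0.001], [0.981, -0.192, -0.0], [0.0, 0.001, -1.0]] [ -0.4  19.6 -37.1 122.2  17.2  43.2 -59.6]
S [389.6 254. ] 130 [0.4082 0.2035] yaw 77.9
S [340.8 306.4] 166 [0.5835 0.2291] yaw 26.2
S [382.7 342.1] 186 [0.5736 0.3406] yaw 65.4
T [234.7 216.7] 128 [0.5488 0.0943] yaw 0.7
T [182.7 205.7] 112 [0.5804 0.2261] yaw 24.2
T [138.7 210.2] 110 [0.5716 0.3373] yaw 65.9
T [246.8 218.5] 46 [0.5434 0.0639] yaw 12.4
tri [0.5815 0.2272 0.0069]
tri [0.5721 0.3391 0.0075]
325.19226210127806 279.6806915630308 208.83338629449122 [[0.982, -0.18, -0.061, 0.423], [-0.19, -0.929, -0.318, 0.283], [0.001, 0.324, -0.946, 0.252], [0.0, 0.0, 0.0, 1.0]]
```

View pics/w1.png

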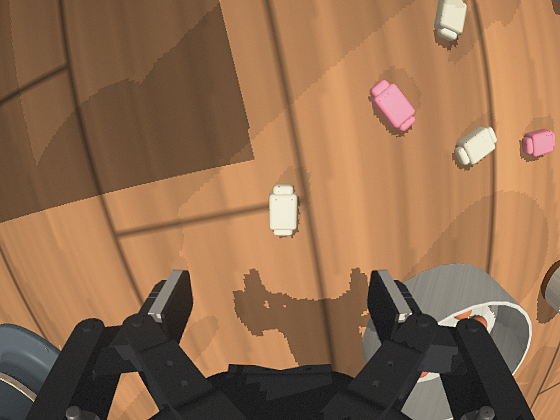

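The wrist view shows blank A at (284,210), aligned with the fingers. The pink bars are at (393,105) and (538,143).

Run:
```python
from look import *
from plan import *
W=env.capture("wrist");m=cream(W);k=np.zeros_like(m);k[170:250,250:320]=1
for ce,s,l in blobs(m&k,200,3000): 
    print(ce,s[4],onz(wray(W,*ce),.014))
    P=np.array([onz(wray(W,*i),.016)[:2] for i in np.argwhere(l)[:,::-1].astype(float)]);print((P.min(0)+P.max(0))/2);P-=P.mean(0);w,v=np.linalg.eigh(P.T@P);print(np.degrees(np.arctan2(v[1,1],v[0,1]))%180)
```

```text
[282.62934363 209.61776062] 1295 [0.40972821 0.2022287  0.014     ]
[0.40962053 0.20236533]
80.01153116111712
```

Call:
play_rows --commands '[0, 0.01, 0.15, 0, 0, 0, 1, 0, 0.02, 0.3, 0, 0, 0, 1, 0, 0.02, 0.45, 0, 0, 0, 1, 0, 0.02, 0.6, 0, 0, 0, 1, 0, 0.02, 0.7, 0, 0, 0, 1, 0, 0.02, 0.8, 0, 0, 0, 1, 0, 0.02, 0.9, 0, 0, 0, 1, 0, 0.02, 0.95, 0, 0, 0, 1, 0, 0.02, 1, 0, 0, 0, 1, 0, 0.02, 1, 0, 0, 0, 0.5]'

```text
time_s: 13.0
ee_pos: [0.4087, 0.2021, 0.0101]
orientation: [[0.19, 0.982, -0.0], [0.982, -0.19, -0.0], [-0.0, -0.0, -1.0]]
contact_force: [-0.9, -0.8, -0.5]
finger_gap: 0.0696
gripper_force: 0.0
```

Call:
play_rows --commands '[0, 0, 0.03, 0, 0, 0, 0.2, 0, 0, 0.06, 0, 0, 0, 0, 0, 0, 0.06, 0, 0, 0, -1, 0, 0, 0.06, 0, 0, 0, -1, 0, 0, 0.06, 0, 0, 0, -1, 0, 0, 0.06, 0, 0, 0, -1, 0, 0, 0.06, 0, 0, 0, -1, 0, 0, 0.06, 0, 0, 0, -1, 0, 0, 0.06, 0, 0, 0, -1, 0, 0, 0.06, 0, 0, 0, -1]'

```text
time_s: 14.25
ee_pos: [0.4089, 0.2022, 0.0045]
orientation: [[0.19, 0.982, 0.0], [0.982, -0.19, 0.0], [0.0, 0.0, -1.0]]
contact_force: [-0.4, -0.2, 4.6]
finger_gap: 0.0201
gripper_force: 59.3
```

Run:
```python
from plan import *
p=[.4099,.2021,.004,79.03]
plan([(.44,.15,.10,79),(.50,.07,.12,79),(.535,.035,.055,79)],p)
```

```text
[-0.45, 0.39, -0.96] az 0.0 
[-0.68, 0.75, -0.2] az 0.0 
[-0.27, 0.41, 0.65] az 0.0 
end [5.354e-01 3.520e-02 5.500e-02 7.903e+01]
```

Call:
play_rows --commands '[0, 0, -0.1, 0, 0, 0, -1, 0, 0, -0.25, 0, 0, 0, -1, -0.05, 0.04, -0.4, 0, 0, 0, -1, -0.12, 0.1, -0.55, 0, 0, 0, -1, -0.2, 0.17, -0.7, 0, 0, 0, -1, -0.27, 0.24, -0.8, 0, 0, 0, -1, -0.35, 0.3, -0.9, 0, 0, 0, -1, -0.4, 0.35, -0.96, 0, 0, 0, -1, -0.43, 0.37, -0.96, 0, 0, 0, -1, -0.45, 0.39, -0.96, 0, 0, 0, -1]'

```text
time_s: 15.5
ee_pos: [0.4382, 0.1504, 0.1002]
orientation: [[0.19, 0.982, -0.0], [0.982, -0.19, -0.0], [-0.0, -0.0, -1.0]]
contact_force: [-0.2, 0.2, -0.4]
finger_gap: 0.0202
gripper_force: 58.7
```

Call:
play_rows --commands '[-0.07, 0.07, -0.04, 0, 0, 0, -1, -0.14, 0.15, -0.08, 0, 0, 0, -1, -0.21, 0.23, -0.12, 0, 0, 0, -1, -0.28, 0.31, -0.16, 0, 0, 0, -1, -0.35, 0.39, -0.2, 0, 0, 0, -1, -0.42, 0.47, -0.2, 0, 0, 0, -1, -0.49, 0.55, -0.2, 0, 0, 0, -1, -0.56, 0.63, -0.2, 0, 0, 0, -1, -0.63, 0.7, -0.2, 0, 0, 0, -1, -0.68, 0.75, -0.2, 0, 0, 0, -1]'

```text
time_s: 16.75
ee_pos: [0.4994, 0.0688, 0.1202]
orientation: [[0.191, 0.982, -0.0], [0.982, -0.191, -0.0], [-0.0, -0.0, -1.0]]
contact_force: [0.2, -0.0, 0.4]
finger_gap: 0.0206
gripper_force: 58.7
```

Call:
play_rows --commands '[-0.07, 0.1, 0, 0, 0, 0, -1, -0.14, 0.2, 0.1, 0, 0, 0, -1, -0.2, 0.3, 0.2, 0, 0, 0, -1, -0.27, 0.41, 0.35, 0, 0, 0, -1, -0.27, 0.41, 0.5, 0, 0, 0, -1, -0.27, 0.41, 0.6, 0, 0, 0, -1, -0.27, 0.41, 0.7, 0, 0, 0, -1, -0.27, 0.41, 0.78, 0, 0, 0, -1, -0.27, 0.41, 0.78, 0, 0, 0, -1, -0.27, 0.41, 0.78, 0, 0, 0, -0.2]'

```text
time_s: 18.0
ee_pos: [0.5346, 0.0353, 0.0427]
orientation: [[0.19, 0.982, 0.001], [0.982, -0.19, 0.0], [0.0, 0.001, -1.0]]
contact_force: [0.7, 0.9, 0.7]
finger_gap: 0.0339
gripper_force: 0.0
```

Call:
play_rows --commands '[0, 0, 0, 0, 0, 0, -0.1, 0, 0, 0, 0, 0, 0, -0.1, 0, 0, -0.1, 0, 0, 0, -0.1, 0, 0, -0.25, 0, 0, 0, -0.1, 0, 0, -0.4, 0, 0, 0, -0.1, 0, 0, -0.5, 0, 0, 0, -0.1, 0, 0, -0.6, 0, 0, 0, -0.1, 0, 0, -0.7, 0, 0, 0, -0.1, 0, 0, -0.78, 0, 0, 0, -0.1, 0, 0, -0.78, 0, 0, 0, 0.2]'

```text
time_s: 19.25
ee_pos: [0.5346, 0.0352, 0.1209]
orientation: [[0.191, 0.982, 0.001], [0.982, -0.191, -0.0], [0.0, 0.001, -1.0]]
contact_force: [-0.1, 0.6, -0.5]
finger_gap: 0.0513
gripper_force: 0.0
```

Run:
```python
from look import *
from plan import *
blanks();o=env.observe();print(o["ee_pos"])
p=[.5354,.0352,.12,79.03]
plan([(.56,.13,.12,52),(.5815,.2275,.104,25),(.5815,.2275,.004,25)],p)
```

```text
S [340.8 306.4] 166 [0.5835 0.2291] yaw 26.2
S [382.6 342.1] 187 [0.5736 0.3405] yaw 65.6
T [182.7 205.7] 112 [0.5804 0.2261] yaw 24.2
T [138.3 210.1] 104 [0.5717 0.3381] yaw 66.2
T [233.9 231.2] 81 [0.5118 0.0965] yaw 29.5
tri [0.5815 0.2272 0.0069]
tri [0.5722 0.3395 0.0083]
[0.53402963 0.03504265 0.12010653]
[0.98, 0.06, 0.0] az 0.15 
[0.9, -0.43, 0.16] az 0.15 
[0.0, 0.0, 1.0] az 0.0 
end [5.814e-01 2.277e-01 4.000e-03 2.503e+01]
```

Call:
play_rows --commands '[0.1, 0.01, 0, 0, 0, 0.015, 0.4, 0.2, 0.01, 0, 0, 0, 0.03, 0.4, 0.3, 0.02, 0, 0, 0, 0.045, 0.4, 0.4, 0.02, 0, 0, 0, 0.06, 0.4, 0.5, 0.03, 0, 0, 0, 0.075, 0.4, 0.6, 0.04, 0, 0, 0, 0.09, 0.4, 0.7, 0.04, 0, 0, 0, 0.105, 0.4, 0.8, 0.05, 0, 0, 0, 0.12, 0.4, 0.9, 0.05, 0, 0, 0, 0.135, 0.4, 0.98, 0.06, 0, 0, 0, 0.15, 0.4]'

```text
time_s: 20.6
ee_pos: [0.5584, 0.1306, 0.1196]
orientation: [[0.616, 0.788, -0.001], [0.788, -0.616, -0.0], [-0.001, -0.001, -1.0]]
contact_force: [-0.0, 0.4, -0.0]
finger_gap: 0.06
gripper_force: 0.0
```

Call:
play_rows --commands '[0.1, -0.05, 0.02, 0, 0, 0.015, 0.4, 0.2, -0.1, 0.04, 0, 0, 0.03, 0.4, 0.3, -0.15, 0.06, 0, 0, 0.045, 0.4, 0.4, -0.2, 0.08, 0, 0, 0.06, 0.4, 0.5, -0.25, 0.1, 0, 0, 0.08, 0.4, 0.6, -0.3, 0.12, 0, 0, 0.1, 0.4, 0.7, -0.35, 0.14, 0, 0, 0.12, 0.4, 0.8, -0.4, 0.16, 0, 0, 0.14, 0.4, 0.91, -0.42, 0.16, 0, 0, 0.15, 0.4, 0.91, -0.42, 0.16, 0, 0, 0.15, 0.4]'

```text
time_s: 21.85
ee_pos: [0.5813, 0.2286, 0.1037]
orientation: [[0.905, 0.425, -0.001], [0.425, -0.905, 0.0], [-0.001, -0.0, -1.0]]
contact_force: [0.0, 0.9, -0.1]
finger_gap: 0.0599
gripper_force: 0.0
```

Run:
```python
from look import *
o=env.observe();print(np.round(o["ee_pos"],4),np.round(o["orientation"],3).tolist(),o["finger_gap"],np.round(o["joints"]))
W=env.capture("wrist");m=cream(W)
for ce,s,l in blobs(m,300,4000):
    P=np.array([onz(wray(W,*i),.016)[:2] for i in np.argwhere(l)[:,::-1].astype(float)]);c=(P.min(0)+P.max(0))/2;P-=P.mean(0);w,v=np.linalg.eigh(P.T@P)
    print(ce.round(),s[4],onz(wray(W,*ce),.014).round(4),c.round(4),round(np.degrees(np.arctan2(v[1,1],v[0,1]))%180,1))
```

```text
[0.5813 0.2286 0.1037] [[0.905, 0.425, -0.001], [0.425, -0.905, 0.0], [-0.001, -0.0, -1.0]] 0.0598650328201258 [ -11.   31.  -20.  101.   13.   50. -102.]
[528. 139.] 681 [0.737  0.0594 0.014 ] [0.7403 0.0529] 144.6
[148. 165.] 1157 [0.5747 0.3358 0.014 ] [0.5754 0.3349] 65.4
[283. 210.] 1313 [0.5853 0.2266 0.014 ] [0.5853 0.2267] 25.7
```

Call:
play_rows --commands '[0.01, 0.02, 0.12, 0, 0, 0, 0.4, 0.01, 0.02, 0.26, 0, 0, 0, 0.4, 0.01, 0.02, 0.4, 0, 0, 0, 0.4, 0.01, 0.02, 0.54, 0, 0, 0, 0.4, 0.01, 0.02, 0.68, 0, 0, 0, 0.4, 0.01, 0.02, 0.8, 0, 0, 0, 0.4, 0.01, 0.02, 0.9, 0, 0, 0, 0.4, 0.01, 0.02, 0.96, 0, 0, 0, 0.3, 0.01, 0.02, 0.99, 0, 0, 0, 0.1, 0.01, 0.02, 1, 0, 0, 0, -0.1]'

```text
time_s: 23.15
ee_pos: [0.5836, 0.2265, 0.0044]
orientation: [[0.906, 0.423, 0.0], [0.423, -0.906, 0.0], [0.0, 0.0, -1.0]]
contact_force: [-0.4, 0.8, 0.6]
finger_gap: 0.0385
gripper_force: 0.0
```

Call:
play_rows --commands '[0, 0, 0, 0, 0, 0, -1, 0, 0, 0, 0, 0, 0, -1, 0, 0, 0, 0, 0, 0, -1, 0, 0, 0, 0, 0, 0, -1, 0, 0, 0, 0, 0, 0, -1, 0, 0, -0.1, 0, 0, 0, -1, 0, 0, -0.3, 0, 0, 0, -1, 0, 0, -0.5, 0, 0, 0, -1, 0, 0, -0.7, 0, 0, 0, -1, 0, 0, -0.9, 0, 0, 0, -1]'

```text
time_s: 24.4
ee_pos: [0.5837, 0.2264, 0.0962]
orientation: [[0.906, 0.423, 0.001], [0.423, -0.906, 0.0], [0.001, 0.0, -1.0]]
contact_force: [1.0, -0.6, -0.2]
finger_gap: 0.0202
gripper_force: 61.1
```

Run:
```python
from look import *
from plan import *
T=env.capture("top");a=cv2.resize(T["image"][172:262,215:305,::-1],None,fx=6,fy=6,interpolation=cv2.INTER_CUBIC);cv2.imwrite("pics/pot1.png",a)
o=env.observe();print(o["ee_pos"],o["finger_gap"])
p=[.583,.2270,.094,25.03]
plan([(.565,.13,.12,45),(.555,.03,.12,60),(.55,.0,.042,60)],p)
```

```text
[0.58520867 0.22728154 0.09890403] 0.020030023537059637
[-0.57, 0.8, -0.26] az -0.111 
[-0.78, 0.64, 0.0] az -0.083 
[-0.29, 0.1, 0.78] az -0.0 
end [ 5.495e-01 -1.000e-04  4.200e-02  5.995e+01]
```

View pics/pot1.png

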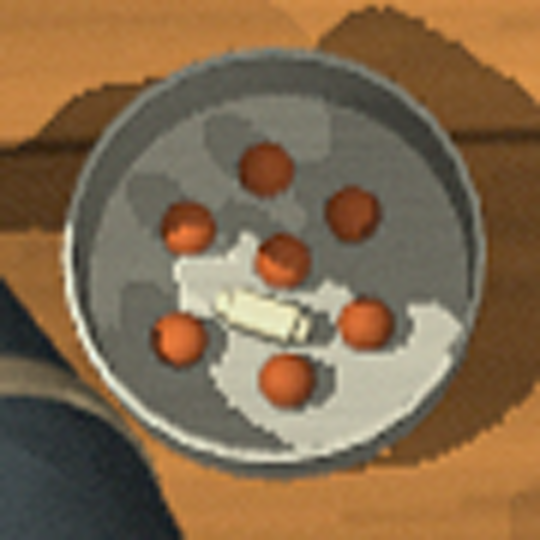

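The pot crop shows blank A lying on the floor among the seven balls, with free space to the right of centre at about (400,265).

Run:
```python
from plan import *
from rig import env
print(env.observe()["ee_pos"])
p=[.583,.2270,.094,25.03]
plan([(.565,.13,.12,52),(.550,.035,.12,79),(.542,-.010,.042,79)],p)
```

```text
[0.58520867 0.22728154 0.09890403]
[-0.57, 0.8, -0.26] az -0.15 
[-0.85, 0.47, 0.0] az -0.15 
[-0.45, 0.01, 0.78] az 0.0 
end [ 5.424e-01 -9.900e-03  4.200e-02  7.903e+01]
```

Call:
play_rows --commands '[-0.05, 0.08, -0.03, 0, 0, -0.015, -1, -0.11, 0.16, -0.06, 0, 0, -0.03, -1, -0.17, 0.24, -0.1, 0, 0, -0.045, -1, -0.23, 0.32, -0.14, 0, 0, -0.06, -1, -0.29, 0.4, -0.18, 0, 0, -0.075, -1, -0.35, 0.48, -0.22, 0, 0, -0.09, -1, -0.4, 0.56, -0.26, 0, 0, -0.105, -1, -0.46, 0.64, -0.26, 0, 0, -0.12, -1, -0.52, 0.72, -0.26, 0, 0, -0.135, -1, -0.57, 0.8, -0.26, 0, 0, -0.15, -1]'

```text
time_s: 25.7
ee_pos: [0.5655, 0.1294, 0.1206]
orientation: [[0.614, 0.789, 0.0], [0.789, -0.614, -0.0], [-0.0, 0.0, -1.0]]
contact_force: [0.6, 0.4, 0.0]
finger_gap: 0.0201
gripper_force: 61.0
```

Call:
play_rows --commands '[-0.08, 0.05, 0, 0, 0, -0.015, -1, -0.16, 0.09, 0, 0, 0, -0.03, -1, -0.25, 0.14, 0, 0, 0, -0.045, -1, -0.34, 0.18, 0, 0, 0, -0.06, -1, -0.43, 0.23, 0, 0, 0, -0.075, -1, -0.52, 0.28, 0, 0, 0, -0.09, -1, -0.6, 0.33, 0, 0, 0, -0.105, -1, -0.69, 0.38, 0, 0, 0, -0.12, -1, -0.77, 0.43, 0, 0, 0, -0.135, -1, -0.85, 0.47, 0, 0, 0, -0.15, -1]'

```text
time_s: 26.95
ee_pos: [0.5503, 0.0333, 0.1205]
orientation: [[0.189, 0.982, 0.0], [0.982, -0.189, -0.0], [-0.0, 0.0, -1.0]]
contact_force: [-1.0, -0.0, -0.9]
finger_gap: 0.0202
gripper_force: 61.0
```

Call:
play_rows --commands '[-0.1, 0, 0, 0, 0, 0, -1, -0.2, 0, 0, 0, 0, 0, -1, -0.3, 0, 0.08, 0, 0, 0, -1, -0.4, 0.01, 0.18, 0, 0, 0, -1, -0.45, 0.01, 0.32, 0, 0, 0, -1, -0.45, 0.01, 0.48, 0, 0, 0, -1, -0.45, 0.01, 0.62, 0, 0, 0, -1, -0.45, 0.01, 0.74, 0, 0, 0, -1, -0.45, 0.01, 0.78, 0, 0, 0, -1, -0.45, 0.01, 0.78, 0, 0, 0, -1]'

```text
time_s: 28.2
ee_pos: [0.5428, -0.0103, 0.0421]
orientation: [[0.19, 0.982, -0.0], [0.982, -0.19, 0.0], [0.0, -0.0, -1.0]]
contact_force: [-0.3, 0.2, 0.4]
finger_gap: 0.0203
gripper_force: 61.0
```

Call:
play_rows --commands '[0, 0, 0, 0, 0, 0, -0.2, 0, 0, 0, 0, 0, 0, -0.2, 0, 0, 0, 0, 0, 0, -0.2, 0, 0, -0.12, 0, 0, 0, -0.2, 0, 0, -0.25, 0, 0, 0, -0.2, 0, 0, -0.4, 0, 0, 0, -0.2, 0, 0, -0.55, 0, 0, 0, -0.2, 0, 0, -0.7, 0, 0, 0, -0.2, 0, 0, -0.78, 0, 0, 0, 0, 0, 0, -0.78, 0, 0, 0, 0.4]'

```text
time_s: 29.45
ee_pos: [0.5431, -0.0106, 0.121]
orientation: [[0.191, 0.982, 0.001], [0.982, -0.191, -0.0], [0.0, 0.001, -1.0]]
contact_force: [0.1, -0.4, -0.5]
finger_gap: 0.0589
gripper_force: 0.0
```

Run:
```python
from look import *
from plan import *
blanks();o=env.observe();print(o["ee_pos"])
p=[.5424,-.0099,.12,79.03]
plan([(.55,.09,.12,75),(.555,.19,.12,66),(.565,.27,.12,66),(.5722,.3385,.104,66),(.5722,.3385,.004,66)],p)
```

```text
S [382.6 342.1] 187 [0.5736 0.3405] yaw 65.6
T [234.1 219.7] 119 [0.5413 0.096 ] yaw 4.2
T [138.3 210.1] 104 [0.5719 0.3381] yaw 65.6
T [246.8 219.1] 52 [0.542  0.0638] yaw 8.5
tri [0.5724 0.3395 0.0085]
[ 0.54244736 -0.01063451  0.11997548]
[1.0, -0.12, 0.0] az 0.022 
[0.97, -0.2, 0.0] az 0.05 
[0.78, -0.24, 0.0] az 0.0 
[0.65, -0.21, 0.16] az 0.0 
[0.0, -0.0, 1.0] az 0.0 
end [5.722e-01 3.384e-01 4.000e-03 6.607e+01]
```

Call:
play_rows --commands '[0.1, -0.01, 0, 0, 0, 0.002, 0.4, 0.2, -0.02, 0, 0, 0, 0.004, 0.4, 0.3, -0.04, 0, 0, 0, 0.006, 0.4, 0.4, -0.05, 0, 0, 0, 0.008, 0.4, 0.5, -0.06, 0, 0, 0, 0.01, 0.4, 0.6, -0.07, 0, 0, 0, 0.012, 0.4, 0.7, -0.08, 0, 0, 0, 0.014, 0.4, 0.8, -0.1, 0, 0, 0, 0.016, 0.4, 0.9, -0.11, 0, 0, 0, 0.018, 0.4, 1, -0.12, 0, 0, 0, 0.022, 0.4]'

```text
time_s: 30.8
ee_pos: [0.5501, 0.0906, 0.1203]
orientation: [[0.259, 0.966, 0.0], [0.966, -0.259, -0.0], [-0.0, 0.0, -1.0]]
contact_force: [0.1, -0.3, 1.0]
finger_gap: 0.0597
gripper_force: 0.0
```

Call:
play_rows --commands '[0.1, -0.02, 0, 0, 0, 0.005, 0.4, 0.2, -0.04, 0, 0, 0, 0.01, 0.4, 0.3, -0.06, 0, 0, 0, 0.015, 0.4, 0.4, -0.08, 0, 0, 0, 0.02, 0.4, 0.5, -0.1, 0, 0, 0, 0.025, 0.4, 0.6, -0.12, 0, 0, 0, 0.03, 0.4, 0.7, -0.14, 0, 0, 0, 0.035, 0.4, 0.8, -0.16, 0, 0, 0, 0.04, 0.4, 0.9, -0.18, 0, 0, 0, 0.045, 0.4, 0.97, -0.2, 0, 0, 0, 0.05, 0.4]'

```text
time_s: 32.05
ee_pos: [0.5557, 0.1896, 0.1203]
orientation: [[0.406, 0.914, 0.0], [0.914, -0.406, 0.0], [0.0, 0.0, -1.0]]
contact_force: [0.2, -0.2, -0.0]
finger_gap: 0.0598
gripper_force: 0.0
```

Call:
play_rows --commands '[0.08, -0.02, 0, 0, 0, 0, 0.4, 0.16, -0.05, 0, 0, 0, 0, 0.4, 0.24, -0.07, 0, 0, 0, 0, 0.4, 0.32, -0.1, 0, 0, 0, 0, 0.4, 0.4, -0.12, 0, 0, 0, 0, 0.4, 0.48, -0.14, 0, 0, 0, 0, 0.4, 0.56, -0.17, 0, 0, 0, 0, 0.4, 0.64, -0.2, 0, 0, 0, 0, 0.4, 0.72, -0.22, 0, 0, 0, 0, 0.4, 0.78, -0.24, 0, 0, 0, 0, 0.4]'

```text
time_s: 33.3
ee_pos: [0.5655, 0.2705, 0.1203]
orientation: [[0.406, 0.914, 0.0], [0.914, -0.406, 0.0], [0.0, 0.0, -1.0]]
contact_force: [0.3, -0.7, 0.3]
finger_gap: 0.06
gripper_force: 0.0
```

Call:
play_rows --commands '[0.08, -0.03, 0.02, 0, 0, 0, 0.4, 0.16, -0.05, 0.04, 0, 0, 0, 0.4, 0.24, -0.08, 0.06, 0, 0, 0, 0.4, 0.32, -0.1, 0.08, 0, 0, 0, 0.4, 0.4, -0.13, 0.1, 0, 0, 0, 0.4, 0.48, -0.16, 0.12, 0, 0, 0, 0.4, 0.56, -0.18, 0.14, 0, 0, 0, 0.4, 0.65, -0.21, 0.16, 0, 0, 0, 0.4, 0.65, -0.21, 0.16, 0, 0, 0, 0.4, 0.65, -0.21, 0.16, 0, 0, 0, 0.4]'

```text
time_s: 34.55
ee_pos: [0.5727, 0.3375, 0.1042]
orientation: [[0.406, 0.914, -0.0], [0.914, -0.406, -0.0], [-0.0, 0.0, -1.0]]
contact_force: [-0.8, -1.1, 0.1]
finger_gap: 0.0598
gripper_force: 0.0
```

Run:
```python
from look import *
o=env.observe();print(np.round(o["ee_pos"],4),o["finger_gap"],np.round(o["joints"]))
W=env.capture("wrist");m=cream(W)
for ce,s,l in blobs(m,300,4000):
    P=np.array([onz(wray(W,*i),.016)[:2] for i in np.argwhere(l)[:,::-1].astype(float)]);c=(P.min(0)+P.max(0))/2;P-=P.mean(0);w,v=np.linalg.eigh(P.T@P)
    print(ce.round(),s[4],onz(wray(W,*ce),.014).round(4),c.round(4),round(np.degrees(np.arctan2(v[1,1],v[0,1]))%180,1))
```

```text
[0.5727 0.3375 0.1042] 0.05978917439685986 [-14.  36. -30.  95.  21.  55. -75.]
[477.  83.] 2625 [0.7593 0.3737 0.014 ] [0.7647 0.3742] 177.6
[281. 210.] 1327 [0.575 0.339 0.014] [0.5745 0.3391] 66.5
[498. 359.] 364 [0.7412 0.0515 0.014 ] [0.7468 0.0443] 120.5
```

Call:
play_rows --commands '[0.02, 0, 0.12, 0, 0, 0, 0.4, 0.02, 0, 0.26, 0, 0, 0, 0.4, 0.02, 0, 0.4, 0, 0, 0, 0.4, 0.02, 0, 0.54, 0, 0, 0, 0.4, 0.02, 0, 0.68, 0, 0, 0, 0.4, 0.02, 0, 0.8, 0, 0, 0, 0.4, 0.02, 0, 0.9, 0, 0, 0, 0.4, 0.02, 0, 0.96, 0, 0, 0, 0.3, 0.02, 0, 0.99, 0, 0, 0, 0.1, 0.02, 0, 1, 0, 0, 0, -0.1]'

```text
time_s: 35.85
ee_pos: [0.5736, 0.3397, 0.0044]
orientation: [[0.406, 0.914, 0.0], [0.914, -0.406, 0.0], [0.0, 0.0, -1.0]]
contact_force: [-0.7, 0.2, -1.0]
finger_gap: 0.0384
gripper_force: 0.0
```

Call:
play_rows --commands '[0, 0, 0, 0, 0, 0, -1, 0, 0, 0, 0, 0, 0, -1, 0, 0, 0, 0, 0, 0, -1, 0, 0, 0, 0, 0, 0, -1, 0, 0, 0, 0, 0, 0, -1, 0, 0, -0.1, 0, 0, 0, -1, 0, 0, -0.3, 0, 0, 0, -1, 0, 0, -0.5, 0, 0, 0, -1, 0, 0, -0.7, 0, 0, 0, -1, 0, 0, -0.9, 0, 0, 0, -1]'

```text
time_s: 37.1
ee_pos: [0.5736, 0.3397, 0.0962]
orientation: [[0.406, 0.914, 0.001], [0.914, -0.406, 0.0], [0.001, 0.001, -1.0]]
contact_force: [0.2, 0.4, -0.1]
finger_gap: 0.0197
gripper_force: 61.4
```

Run:
```python
from look import *
from plan import *
T=env.capture("top");a=cv2.resize(T["image"][172:262,215:305,::-1],None,fx=6,fy=6,interpolation=cv2.INTER_CUBIC);cv2.imwrite("pics/pot2.png",a)
p=[.573,.340,.094,66.07]
plan([(.57,.24,.12,66.07),(.567,.14,.12,66.07),(.565,.06,.12,66.07),(.565,.05,.042,66.07)],p)
```

```text
[-0.93, 0.38, -0.26] az -0.0 
[-0.92, 0.38, 0.0] az -0.0 
[-0.74, 0.3, 0.0] az -0.0 
[-0.09, 0.04, 0.78] az -0.0 
end [5.648e-01 5.040e-02 4.200e-02 6.607e+01]
```

View pics/pot2.png

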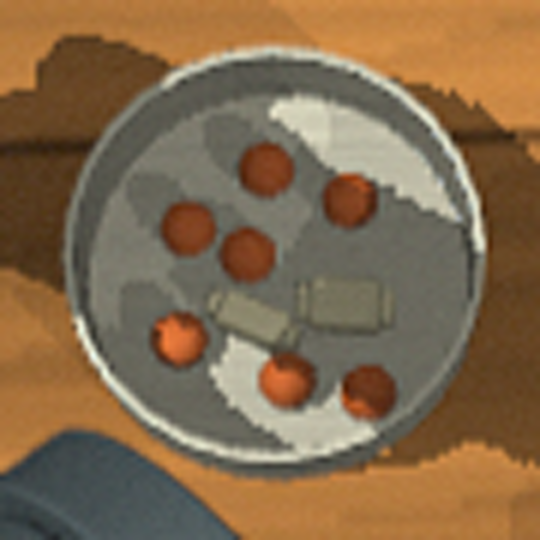

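Blanks A and B lie flat on the pot floor, and all seven balls are visible. There is a free spot at crop (330,252) for C.

Run:
```python
from look import *
from plan import *
T=env.capture("top");q=onz(ray(T,215+330.5/6-.5,172+252.5/6-.5),.013);print(q)
p=[.573,.340,.094,66.07]
plan([(.57,.24,.12,75),(.567,.14,.12,85),(.563,.06,.12,85),(q[0],q[1],.042,85)],p)
```

```text
[0.5545112  0.00618265 0.013     ]
[-0.93, 0.38, -0.26] az -0.05 
[-0.97, 0.23, 0.0] az -0.055 
[-0.8, 0.03, 0.0] az -0.0 
[-0.54, -0.04, 0.78] az -0.0 
end [5.545e-01 6.500e-03 4.200e-02 8.497e+01]
```

Call:
play_rows --commands '[-0.09, 0.04, -0.05, 0, 0, -0.005, -1, -0.18, 0.08, -0.1, 0, 0, -0.01, -1, -0.27, 0.12, -0.15, 0, 0, -0.015, -1, -0.36, 0.15, -0.2, 0, 0, -0.02, -1, -0.45, 0.19, -0.26, 0, 0, -0.025, -1, -0.54, 0.22, -0.26, 0, 0, -0.03, -1, -0.64, 0.26, -0.26, 0, 0, -0.035, -1, -0.74, 0.3, -0.26, 0, 0, -0.04, -1, -0.84, 0.34, -0.26, 0, 0, -0.045, -1, -0.93, 0.38, -0.26, 0, 0, -0.05, -1]'

```text
time_s: 38.45
ee_pos: [0.5704, 0.2384, 0.1202]
orientation: [[0.257, 0.966, -0.0], [0.966, -0.257, -0.0], [-0.0, -0.0, -1.0]]
contact_force: [-0.3, -0.2, 0.1]
finger_gap: 0.0203
gripper_force: 61.4
```

Call:
play_rows --commands '[-0.1, 0.02, 0, 0, 0, -0.005, -1, -0.2, 0.05, 0, 0, 0, -0.01, -1, -0.3, 0.07, 0, 0, 0, -0.015, -1, -0.4, 0.09, 0, 0, 0, -0.02, -1, -0.5, 0.12, 0, 0, 0, -0.025, -1, -0.6, 0.14, 0, 0, 0, -0.03, -1, -0.7, 0.16, 0, 0, 0, -0.035, -1, -0.8, 0.18, 0, 0, 0, -0.04, -1, -0.89, 0.21, 0, 0, 0, -0.05, -1, -0.97, 0.23, 0, 0, 0, -0.055, -1]'

```text
time_s: 39.7
ee_pos: [0.5677, 0.1388, 0.1203]
orientation: [[0.087, 0.996, 0.0], [0.996, -0.087, -0.0], [-0.0, 0.0, -1.0]]
contact_force: [-0.1, -1.1, -0.1]
finger_gap: 0.0198
gripper_force: 61.4
```

Call:
play_rows --commands '[-0.08, 0, 0, 0, 0, 0, -1, -0.16, 0.01, 0, 0, 0, 0, -1, -0.24, 0.01, 0, 0, 0, 0, -1, -0.32, 0.01, 0, 0, 0, 0, -1, -0.4, 0.02, 0, 0, 0, 0, -1, -0.48, 0.02, 0, 0, 0, 0, -1, -0.56, 0.02, 0, 0, 0, 0, -1, -0.64, 0.02, 0, 0, 0, 0, -1, -0.72, 0.03, 0, 0, 0, 0, -1, -0.8, 0.03, 0, 0, 0, 0, -1]'

```text
time_s: 40.95
ee_pos: [0.5636, 0.059, 0.1203]
orientation: [[0.088, 0.996, 0.0], [0.996, -0.088, -0.0], [-0.0, 0.0, -1.0]]
contact_force: [0.6, -0.1, -0.6]
finger_gap: 0.0205
gripper_force: 61.4
```

Call:
play_rows --commands '[-0.1, -0.01, 0, 0, 0, 0, -1, -0.2, -0.02, 0.04, 0, 0, 0, -1, -0.3, -0.03, 0.1, 0, 0, 0, -1, -0.4, -0.04, 0.2, 0, 0, 0, -1, -0.5, -0.04, 0.32, 0, 0, 0, -1, -0.54, -0.04, 0.46, 0, 0, 0, -1, -0.54, -0.04, 0.6, 0, 0, 0, -1, -0.54, -0.04, 0.72, 0, 0, 0, -1, -0.54, -0.04, 0.78, 0, 0, 0, -1, -0.54, -0.04, 0.78, 0, 0, 0, -1]'

```text
time_s: 42.2
ee_pos: [0.5547, 0.0065, 0.0419]
orientation: [[0.087, 0.996, -0.001], [0.996, -0.087, 0.0], [0.0, -0.001, -1.0]]
contact_force: [-0.8, -0.5, -0.9]
finger_gap: 0.0204
gripper_force: 61.4
```

Call:
play_rows --commands '[0, 0, 0, 0, 0, 0, -0.2, 0, 0, 0, 0, 0, 0, -0.2, 0, 0, 0, 0, 0, 0, -0.2, 0, 0, -0.12, 0, 0, 0, -0.2, 0, 0, -0.25, 0, 0, 0, -0.2, 0, 0, -0.4, 0, 0, 0, -0.2, 0, 0, -0.55, 0, 0, 0, -0.2, 0, 0, -0.7, 0, 0, 0, -0.2, 0, 0, -0.85, 0, 0, 0, 0, 0, 0, -1, 0, 0, 0, 0.2]'

```text
time_s: 43.45
ee_pos: [0.5549, 0.0061, 0.1434]
orientation: [[0.088, 0.996, 0.0], [0.996, -0.088, -0.0], [-0.0, 0.0, -1.0]]
contact_force: [-0.2, 0.7, -1.3]
finger_gap: 0.0514
gripper_force: 0.0
```

Run:
```python
from look import *
from plan import *
blanks();print(env.observe()["ee_pos"])
# rod: seat estimate
yaw=np.radians(-27.8);X=np.array([np.cos(yaw),np.sin(yaw)]);O=np.array([.6141,-.2869]);s=O+.012*X;print(s)
p=[.5545,.0065,.142,84.97]
plan([(.555,-.085,.20,80),(.575,-.17,.24,68),(.605,-.24,.25,62.2),(s[0],s[1],.25,62.2)],p)
```

```text
T [233.4 221.4] 113 [0.5369 0.0977] yaw 9.6
T [246.8 219.1] 50 [0.542  0.0638] yaw 4.8
[0.55607185 0.00639274 0.1442999 ]
[ 0.62471497 -0.29249664]
[-0.91, 0.09, -0.58] az 0.028 
[-0.8, 0.34, -0.4] az 0.066 
[-0.54, 0.54, -0.1] az 0.032 
[-0.37, 0.42, 0.0] az 0.0 
end [ 0.6249 -0.2922  0.25   62.29  ]
```

Call:
play_rows --commands '[-0.05, 0, -0.1, 0, 0, 0, 0.4, -0.12, 0.01, -0.2, 0, 0, 0.003, 0.4, -0.22, 0.02, -0.3, 0, 0, 0.006, 0.4, -0.32, 0.03, -0.4, 0, 0, 0.01, 0.4, -0.42, 0.04, -0.5, 0, 0, 0.013, 0.4, -0.52, 0.05, -0.58, 0, 0, 0.016, 0.4, -0.62, 0.06, -0.58, 0, 0, 0.02, 0.4, -0.72, 0.07, -0.58, 0, 0, 0.023, 0.4, -0.82, 0.08, -0.58, 0, 0, 0.026, 0.4, -0.91, 0.09, -0.58, 0, 0, 0.028, 0.4]'

```text
time_s: 44.8
ee_pos: [0.5557, -0.086, 0.2]
orientation: [[0.176, 0.984, -0.001], [0.984, -0.176, 0.0], [-0.0, -0.001, -1.0]]
contact_force: [0.1, -0.6, -0.3]
finger_gap: 0.06
gripper_force: 0.0
```

Call:
play_rows --commands '[-0.08, 0.03, -0.04, 0, 0, 0.007, 0.4, -0.16, 0.07, -0.08, 0, 0, 0.013, 0.4, -0.24, 0.1, -0.12, 0, 0, 0.02, 0.4, -0.32, 0.14, -0.16, 0, 0, 0.026, 0.4, -0.4, 0.17, -0.2, 0, 0, 0.033, 0.4, -0.48, 0.2, -0.24, 0, 0, 0.04, 0.4, -0.56, 0.24, -0.28, 0, 0, 0.046, 0.4, -0.64, 0.27, -0.32, 0, 0, 0.053, 0.4, -0.72, 0.31, -0.36, 0, 0, 0.06, 0.4, -0.8, 0.34, -0.4, 0, 0, 0.066, 0.4]'

```text
time_s: 46.05
ee_pos: [0.5755, -0.1706, 0.2406]
orientation: [[0.375, 0.927, 0.0], [0.927, -0.375, -0.0], [0.0, 0.0, -1.0]]
contact_force: [1.1, 0.4, 1.3]
finger_gap: 0.0601
gripper_force: 0.0
```

Call:
play_rows --commands '[-0.05, 0.05, -0.01, 0, 0, 0.003, 0.4, -0.1, 0.1, -0.02, 0, 0, 0.006, 0.4, -0.16, 0.16, -0.03, 0, 0, 0.01, 0.4, -0.21, 0.21, -0.04, 0, 0, 0.013, 0.4, -0.27, 0.27, -0.05, 0, 0, 0.016, 0.4, -0.32, 0.32, -0.06, 0, 0, 0.019, 0.4, -0.38, 0.38, -0.07, 0, 0, 0.022, 0.4, -0.43, 0.43, -0.08, 0, 0, 0.026, 0.4, -0.49, 0.49, -0.09, 0, 0, 0.03, 0.4, -0.54, 0.54, -0.1, 0, 0, 0.032, 0.4]'

```text
time_s: 47.3
ee_pos: [0.6054, -0.2409, 0.2504]
orientation: [[0.466, 0.885, 0.0], [0.885, -0.466, -0.0], [-0.0, 0.0, -1.0]]
contact_force: [0.2, -0.7, -0.1]
finger_gap: 0.0598
gripper_force: 0.0
```

Run:
```python
from look import *
o=env.observe();print(np.round(o["ee_pos"],4),np.round(o["orientation"],3).tolist(),np.round(o["joints"]))
W=env.capture("wrist");cv2.imwrite("pics/w3.png",W["image"][:,:,::-1])
```

```text
[ 0.6054 -0.2409  0.2504] [[0.466, 0.885, 0.0], [0.885, -0.466, -0.0], [-0.0, 0.0, -1.0]] [ 38.  27. -29.  89.  13.  68. -21.]
```

View pics/w3.png

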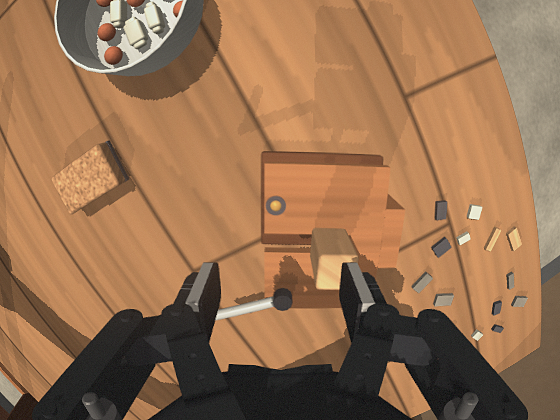

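The wrist view shows the handle top at about (335,276), the catch at (275,205) and the boss at (283,298). The plate edge is aligned with the image axes, so the yaw is right.

Run:
```python
from look import *
W=env.capture("wrist");S=env.capture("scene");T=env.capture("top")
a=W["image"][225:310,240:400,::-1];cv2.imwrite("pics/w3c.png",cv2.resize(a,None,fx=5,fy=5,interpolation=cv2.INTER_CUBIC))
for n,q,z in(("handle",(335,276),.19),("catch",(275,205),.137),("boss",(283,298),.148),("frontL",(262,153),.135),("fr",(262,242),.135)): print(n,onz(wray(W,*q),z).round(4))
```

```text
handle [ 0.624  -0.2945  0.19  ]
catch [ 0.6022 -0.2416  0.137 ]
boss [ 0.569  -0.3195  0.148 ]
frontL [ 0.6132 -0.1988  0.135 ]
fr [ 0.576  -0.2668  0.135 ]
```

View pics/w3c.png

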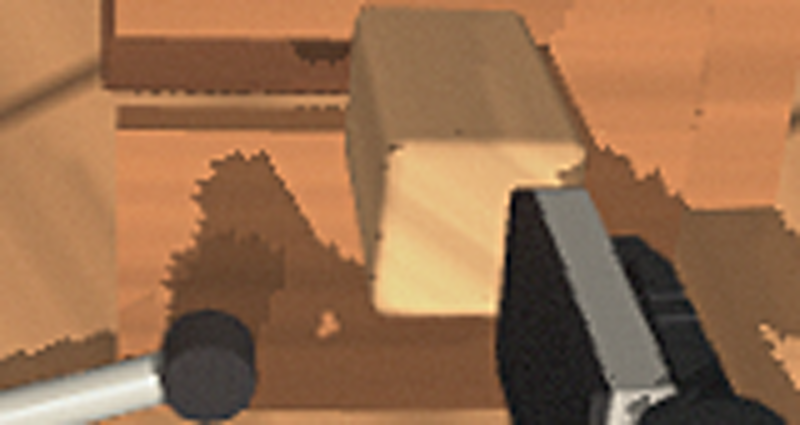

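The handle top face runs from (388,143) to (585,315) in the crop, so its centre is at wrist pixel (336.5,270.6).

Call:
play_rows --commands '[-0.06, 0.07, 0, 0, 0, 0, 0.4, -0.12, 0.14, 0, 0, 0, 0, 0.4, -0.18, 0.21, 0, 0, 0, 0, 0.4, -0.24, 0.28, 0, 0, 0, 0, 0.4, -0.3, 0.35, 0, 0, 0, 0, 0.4, -0.36, 0.41, 0, 0, 0, 0, 0.4, -0.36, 0.41, 0, 0, 0, 0, 0.4, -0.36, 0.41, 0.05, 0, 0, 0, 0.4, -0.36, 0.41, 0.15, 0, 0, 0, 0.4, -0.36, 0.41, 0.25, 0, 0, 0, 0.4]'

```text
time_s: 48.75
ee_pos: [0.6245, -0.2908, 0.2244]
orientation: [[0.465, 0.885, -0.001], [0.885, -0.465, 0.0], [-0.0, -0.001, -1.0]]
contact_force: [-0.2, 1.0, -0.1]
finger_gap: 0.0599
gripper_force: 0.0
```

Run:
```python
from look import *
o=env.observe();print(np.round(o["ee_pos"],4),np.round(o["contact_force"],1))
W=env.capture("wrist");h=cv2.cvtColor(W["image"],cv2.COLOR_RGB2HSV).astype(int)
a=W["image"][220:400,180:380,::-1];cv2.imwrite("pics/w4.png",cv2.resize(a,None,fx=4,fy=3,interpolation=cv2.INTER_CUBIC))
```

```text
[ 0.6245 -0.2908  0.2244] [-0.2  1.  -0.1]
```

View pics/w4.png

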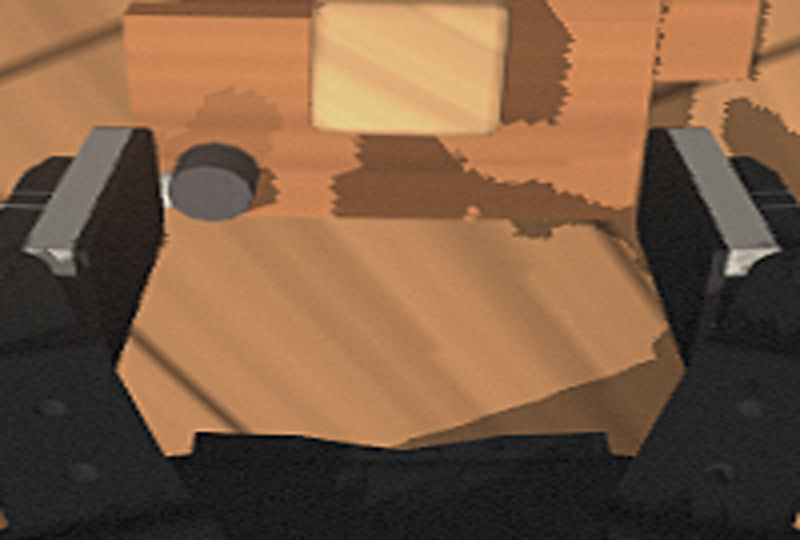

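The handle is centred between the fingers at about (282,242) in wrist pixels. I'll check it numerically while descending.

Run:
```python
from look import *
W=env.capture("wrist");print(onz(wray(W,282.1,242.2),.19),[onz(wray(W,*q),.19).round(4) for q in((258.3,221),(306,220.8),(258.3,263),(305,263.5))])
```

```text
[ 0.6263618  -0.28952113  0.19      ] [array([ 0.6204, -0.2713,  0.19  ]), array([ 0.6448, -0.2839,  0.19  ]), array([ 0.6071, -0.2953,  0.19  ]), array([ 0.6321, -0.3087,  0.19  ])]
```

Call:
play_rows --commands '[0, 0, 0.08, 0, 0, 0, 0.4, 0, 0.01, 0.17, 0, 0, 0, 0.4, 0, 0.01, 0.26, 0, 0, 0, 0.4, 0, 0.01, 0.35, 0, 0, 0, 0.4, 0, 0.01, 0.44, 0, 0, 0, 0.4, 0, 0.01, 0.53, 0, 0, 0, 0.4, 0, 0.01, 0.62, 0, 0, 0, 0.4, 0, 0.01, 0.7, 0, 0, 0, 0.4, 0, 0.01, 0.74, 0, 0, 0, 0.4, 0, 0.01, 0.75, 0, 0, 0, 0.4]'

```text
time_s: 50.1
ee_pos: [0.6256, -0.2916, 0.1501]
orientation: [[0.465, 0.885, -0.0], [0.885, -0.465, 0.0], [0.0, -0.0, -1.0]]
contact_force: [0.0, 0.3, -0.0]
finger_gap: 0.0597
gripper_force: 0.0
```

Call:
play_rows --commands '[0, 0, 0, 0, 0, 0, 0, 0, 0, 0, 0, 0, 0, -0.1, 0, 0, 0, 0, 0, 0, -0.2, 0, 0, 0, 0, 0, 0, -0.25, 0, 0, 0, 0, 0, 0, -0.3, 0, 0, 0, 0, 0, 0, -1, 0, 0, 0, 0, 0, 0, -1, 0, 0, 0, 0, 0, 0, -1, 0, 0, 0, 0, 0, 0, -1, 0, 0, 0, 0, 0, 0, -1]'

```text
time_s: 51.35
ee_pos: [0.6258, -0.2918, 0.1506]
orientation: [[0.465, 0.885, 0.0], [0.885, -0.465, -0.0], [-0.0, 0.001, -1.0]]
contact_force: [-0.4, 0.2, 3.8]
finger_gap: 0.0296
gripper_force: 58.9
```

Call:
play_rows --commands '[0, 0, -0.02, 0, 0, 0, -1, 0, 0, -0.04, 0, 0, 0, -1, 0, -0.08, -0.04, 0, 0, 0, -1, 0, -0.2, -0.04, 0, 0, 0, -1, 0, -0.34, -0.04, 0, 0, 0, -1, 0, -0.48, -0.04, 0, 0, 0, -1, 0, -0.62, -0.04, 0, 0, 0, -1, 0, -0.76, -0.04, 0, 0, 0, -1, 0, -0.9, -0.04, 0, 0, 0, -1, 0, -1, -0.04, 0, 0, 0, -1]'

```text
time_s: 52.6
ee_pos: [0.5363, -0.2447, 0.1544]
orientation: [[0.465, 0.885, -0.0], [0.885, -0.465, -0.0], [-0.0, 0.0, -1.0]]
contact_force: [-0.4, 0.1, -0.7]
finger_gap: 0.0294
gripper_force: 58.7
```

Run:
```python
from look import *
from plan import *
o=env.observe();print(np.round(o["ee_pos"],4),np.round(o["contact_force"],1),o["finger_gap"])
T=env.capture("top")
a=cv2.resize(T["image"][172:262,215:305,::-1],None,fx=4,fy=4,interpolation=cv2.INTER_CUBIC)
b=cv2.resize(T["image"][130:250,340:440,::-1],None,fx=3,fy=3,interpolation=cv2.INTER_CUBIC)
cv2.imwrite("pics/p5.png",np.hstack([a,b]))
p=[.5370,-.2452,.154,62.2]
plan([(.54,-.16,.225,62.2),(.542,-.07,.23,62.2),(.542,.0275,.23,62.2)],p)
```

```text
[ 0.5363 -0.2447  0.1544] [-0.4  0.1 -0.7] 0.029436957368181707
[0.77, -0.37, -0.71] az -0.0 
[0.8, -0.4, -0.05] az -0.0 
[0.87, -0.46, -0.0] az -0.0 
end [5.42e-01 2.80e-02 2.30e-01 6.22e+01]
```

View pics/p5.png

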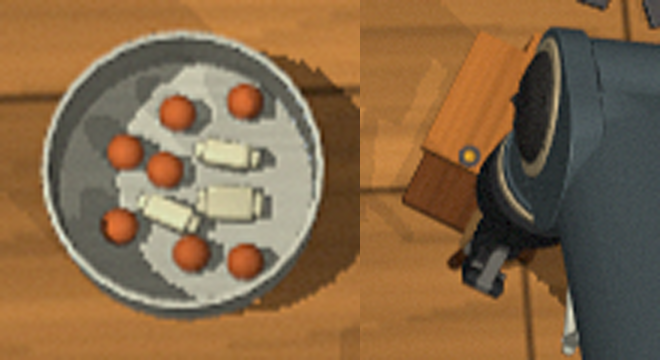

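The pot holds seven balls and three blanks, and the keeper is untouched. There is free floor at the pot's left side, at crop (95,185), so I'll lower the tip there.

Run:
```python
from plan import *
p=[.5370,-.2452,.154,62.2]
plan([(.54,-.16,.225,62.2),(.542,-.07,.23,62.2),(.542,.025,.23,62.2),(.542,.0735,.230,62.2),(.542,.0735,.135,62.2)],p)
a=np.radians(62.2);ex=np.array([np.cos(a),np.sin(a)]);ey=np.array([np.sin(a),-np.cos(a)])
for s in(90,-30,-150):
    f=lambda t:.046*np.array([np.cos(np.radians(t)),np.sin(np.radians(t))])
    print(s,[[round(float((f(s-12*k)-f(s))@e)/.1,2) for e in(ex,ey)] for k in range(1,11)])
```

```text
[0.77, -0.37, -0.71] az -0.0 
[0.8, -0.4, -0.05] az -0.0 
[0.84, -0.45, -0.0] az -0.0 
[0.43, -0.22, -0.0] az -0.0 
[0.0, -0.0, 0.95] az -0.0 
end [ 0.5421  0.0732  0.135  62.2   ]
90 [[0.04, 0.09], [0.05, 0.18], [0.05, 0.28], [0.02, 0.37], [-0.02, 0.46], [-0.08, 0.54], [-0.15, 0.6], [-0.24, 0.64], [-0.33, 0.67], [-0.42, 0.67]]
-30 [[-0.1, -0.01], [-0.19, -0.05], [-0.27, -0.1], [-0.34, -0.17], [-0.39, -0.25], [-0.42, -0.33], [-0.44, -0.43], [-0.44, -0.53], [-0.41, -0.62], [-0.37, -0.7]]
-150 [[0.06, -0.08], [0.13, -0.14], [0.22, -0.18], [0.31, -0.21], [0.41, -0.21], [0.5, -0.2], [0.59, -0.17], [0.67, -0.12], [0.74, -0.05], [0.8, 0.03]]
```

Call:
play_rows --commands '[0, 0, -0.1, 0, 0, 0, -1, 0, 0, -0.25, 0, 0, 0, -1, 0.05, -0.02, -0.4, 0, 0, 0, -1, 0.14, -0.07, -0.55, 0, 0, 0, -1, 0.24, -0.12, -0.65, 0, 0, 0, -1, 0.35, -0.17, -0.71, 0, 0, 0, -1, 0.45, -0.22, -0.71, 0, 0, 0, -1, 0.56, -0.27, -0.71, 0, 0, 0, -1, 0.67, -0.32, -0.71, 0, 0, 0, -1, 0.77, -0.37, -0.71, 0, 0, 0, -1]'

```text
time_s: 53.9
ee_pos: [0.5401, -0.1588, 0.225]
orientation: [[0.465, 0.885, -0.0], [0.885, -0.465, 0.0], [0.0, -0.001, -1.0]]
contact_force: [-0.3, 0.1, -2.1]
finger_gap: 0.0295
gripper_force: 58.7
```

Call:
play_rows --commands '[0.08, -0.04, -0.01, 0, 0, 0, -1, 0.16, -0.08, -0.02, 0, 0, 0, -1, 0.24, -0.12, -0.03, 0, 0, 0, -1, 0.32, -0.16, -0.04, 0, 0, 0, -1, 0.4, -0.2, -0.05, 0, 0, 0, -1, 0.48, -0.24, -0.05, 0, 0, 0, -1, 0.56, -0.28, -0.05, 0, 0, 0, -1, 0.64, -0.32, -0.05, 0, 0, 0, -1, 0.72, -0.36, -0.05, 0, 0, 0, -1, 0.8, -0.4, -0.05, 0, 0, 0, -1]'

```text
time_s: 55.15
ee_pos: [0.542, -0.0698, 0.2303]
orientation: [[0.465, 0.885, 0.0], [0.885, -0.465, -0.0], [-0.0, 0.0, -1.0]]
contact_force: [0.3, 0.2, -1.5]
finger_gap: 0.0299
gripper_force: 58.7
```

Call:
play_rows --commands '[0.08, -0.04, 0, 0, 0, 0, -1, 0.16, -0.09, 0, 0, 0, 0, -1, 0.24, -0.13, 0, 0, 0, 0, -1, 0.32, -0.18, 0, 0, 0, 0, -1, 0.4, -0.22, 0, 0, 0, 0, -1, 0.49, -0.27, 0, 0, 0, 0, -1, 0.58, -0.31, 0, 0, 0, 0, -1, 0.67, -0.36, 0, 0, 0, 0, -1, 0.76, -0.4, 0, 0, 0, 0, -1, 0.84, -0.45, 0, 0, 0, 0, -1]'

```text
time_s: 56.4
ee_pos: [0.5413, 0.0256, 0.2303]
orientation: [[0.465, 0.885, 0.0], [0.885, -0.465, 0.0], [0.0, 0.0, -1.0]]
contact_force: [-0.3, -0.3, -1.7]
finger_gap: 0.0296
gripper_force: 58.7
```

Call:
play_rows --commands '[0.08, -0.04, 0, 0, 0, 0, -1, 0.16, -0.08, 0, 0, 0, 0, -1, 0.24, -0.12, 0, 0, 0, 0, -1, 0.32, -0.16, 0, 0, 0, 0, -1, 0.39, -0.2, 0, 0, 0, 0, -1, 0.43, -0.22, 0, 0, 0, 0, -1, 0.43, -0.22, 0, 0, 0, 0, -1, 0.43, -0.22, 0.05, 0, 0, 0, -1, 0.43, -0.22, 0.12, 0, 0, 0, -1, 0.43, -0.22, 0.2, 0, 0, 0, -1]'

```text
time_s: 57.65
ee_pos: [0.5416, 0.0729, 0.2096]
orientation: [[0.466, 0.885, -0.0], [0.885, -0.466, -0.0], [-0.0, -0.0, -1.0]]
contact_force: [-0.3, -0.6, -0.8]
finger_gap: 0.0294
gripper_force: 58.7
```

Run:
```python
from look import *
o=env.observe();print(np.round(o["ee_pos"],4),np.round(o["contact_force"],1),o["finger_gap"])
W=env.capture("wrist");cv2.imwrite("pics/w6.png",W["image"][:,:,::-1])
```

```text
[0.5416 0.0729 0.2096] [-0.3 -0.6 -0.8] 0.029354869219265712
```

View pics/w6.png

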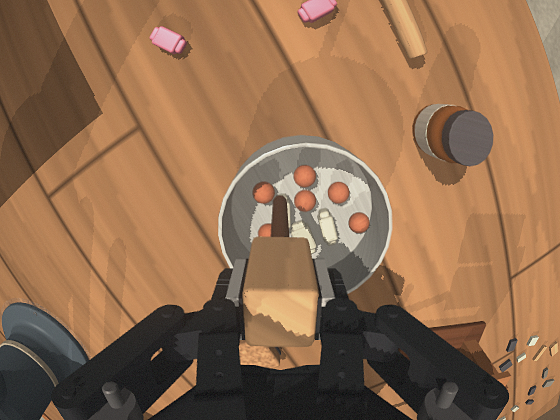

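The rod is held upright above the pot. Balls show at (263,192), (304,200) and elsewhere. I'll check the tip clearance before lowering.

Run:
```python
from look import *
W=env.capture("wrist")
for q in((263,192),(304,200),(304,176),(339,193),(359,223),(266,232)): print(q,onz(wray(W,*q),.017).round(3))
print("tip",onz(wray(W,280,197),.085).round(4))
T=env.capture("top");h=cv2.cvtColor(T["image"],cv2.COLOR_RGB2HSV).astype(int)
c=np.argwhere((h[...,0]<=9)&(h[...,1]>150)&(h[...,2]>90));c=c[(c[:,0]>176)&(c[:,0]<256)&(c[:,1]>222)&(c[:,1]<300)]
m=np.zeros((420,560));m[tuple(c.T)]=1
print([(q[0].round(1).tolist(),int(q[1][4]),onz(ray(T,*q[0]),.017)[:2].round(3).tolist()) for q in blobs(m,15,200)])
```

```text
(263, 192) [0.52  0.07  0.017]
(304, 200) [0.554 0.041 0.017]
(304, 176) [0.566 0.065 0.017]
(339, 193) [0.591 0.031 0.017]
(359, 223) [ 0.598 -0.011  0.017]
(266, 232) [0.5   0.028 0.017]
tip [0.5426 0.0746 0.085 ]
[]
```

Call:
play_rows --commands '[0, 0, 0.1, 0, 0, 0, -1, 0, 0, 0.2, 0, 0, 0, -1, 0, 0, 0.3, 0, 0, 0, -1, 0, 0, 0.4, 0, 0, 0, -1, 0, 0, 0.5, 0, 0, 0, -1, 0, 0, 0.58, 0, 0, 0, -1, 0, 0, 0.65, 0, 0, 0, -1, 0, 0, 0.7, 0, 0, 0, -1, 0, 0, 0.74, 0, 0, 0, -1, 0, 0, 0.75, 0, 0, 0, -1]'

```text
time_s: 59.05
ee_pos: [0.5417, 0.0732, 0.1352]
orientation: [[0.465, 0.885, -0.0], [0.885, -0.465, -0.0], [-0.0, 0.0, -1.0]]
contact_force: [1.0, 0.0, -1.3]
finger_gap: 0.0295
gripper_force: 58.7
```

Call:
play_rows --commands '[0.04, 0.09, 0, 0, 0, 0, -1, 0.05, 0.18, 0, 0, 0, 0, -1, 0.05, 0.28, 0, 0, 0, 0, -1, 0.02, 0.37, 0, 0, 0, 0, -1, -0.02, 0.46, 0, 0, 0, 0, -1, -0.08, 0.54, 0, 0, 0, 0, -1, -0.15, 0.6, 0, 0, 0, 0, -1, -0.24, 0.64, 0, 0, 0, 0, -1, -0.33, 0.67, 0, 0, 0, 0, -1, -0.42, 0.67, 0, 0, 0, 0, -1]'

```text
time_s: 60.3
ee_pos: [0.5812, 0.0041, 0.1353]
orientation: [[0.465, 0.885, -0.0], [0.885, -0.465, -0.0], [-0.0, 0.0, -1.0]]
contact_force: [-0.2, -0.0, -0.7]
finger_gap: 0.0295
gripper_force: 58.7
```

Call:
play_rows --commands '[-0.1, -0.01, 0, 0, 0, 0, -1, -0.19, -0.05, 0, 0, 0, 0, -1, -0.27, -0.1, 0, 0, 0, 0, -1, -0.34, -0.17, 0, 0, 0, 0, -1, -0.39, -0.25, 0, 0, 0, 0, -1, -0.42, -0.33, 0, 0, 0, 0, -1, -0.44, -0.43, 0, 0, 0, 0, -1, -0.44, -0.53, 0, 0, 0, 0, -1, -0.41, -0.62, 0, 0, 0, 0, -1, -0.37, -0.7, 0, 0, 0, 0, -1]'

```text
time_s: 61.55
ee_pos: [0.5017, 0.0054, 0.1353]
orientation: [[0.465, 0.885, -0.0], [0.885, -0.465, 0.0], [-0.0, -0.0, -1.0]]
contact_force: [0.2, 0.1, -0.1]
finger_gap: 0.0294
gripper_force: 58.9
```

Call:
play_rows --commands '[0.06, -0.08, 0, 0, 0, 0, -1, 0.13, -0.14, 0, 0, 0, 0, -1, 0.22, -0.18, 0, 0, 0, 0, -1, 0.31, -0.21, 0, 0, 0, 0, -1, 0.41, -0.21, 0, 0, 0, 0, -1, 0.5, -0.2, 0, 0, 0, 0, -1, 0.59, -0.17, 0, 0, 0, 0, -1, 0.67, -0.12, 0, 0, 0, 0, -1, 0.74, -0.05, 0, 0, 0, 0, -1, 0.79, 0.03, 0, 0, 0, 0, -1]'

```text
time_s: 62.8
ee_pos: [0.5424, 0.0734, 0.1353]
orientation: [[0.465, 0.885, -0.0], [0.885, -0.465, 0.0], [0.0, -0.0, -1.0]]
contact_force: [-1.5, -0.8, -0.8]
finger_gap: 0.0295
gripper_force: 58.9
```

Run:
```python
from look import *
o=env.observe();print(np.round(o["ee_pos"],4),np.round(o["contact_force"],1),np.round(o["torque"],2),o["finger_gap"])
W=env.capture("wrist");cv2.imwrite("pics/w7.png",W["image"][120:320,180:430,::-1])
```

```text
[0.5424 0.0734 0.1353] [-1.5 -0.8 -0.8] [0.09 0.4  0.02] 0.02948962574694191
```

View pics/w7.png

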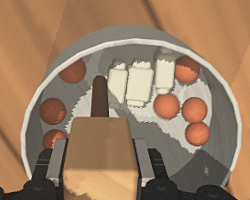

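After one turn, forces are low and all blanks and balls are in the pot. I'll do three more turns.

Call:
play_rows --commands '[0.04, 0.09, 0, 0, 0, 0, -1, 0.05, 0.18, 0, 0, 0, 0, -1, 0.05, 0.28, 0, 0, 0, 0, -1, 0.02, 0.37, 0, 0, 0, 0, -1, -0.02, 0.46, 0, 0, 0, 0, -1, -0.08, 0.54, 0, 0, 0, 0, -1, -0.15, 0.6, 0, 0, 0, 0, -1, -0.24, 0.64, 0, 0, 0, 0, -1, -0.33, 0.67, 0, 0, 0, 0, -1, -0.42, 0.67, 0, 0, 0, 0, -1]'

```text
time_s: 64.1
ee_pos: [0.5643, 0.0107, 0.1306]
orientation: [[0.463, 0.886, -0.04], [0.886, -0.463, 0.005], [-0.014, -0.037, -0.999]]
contact_force: [-22.1, 8.7, 5.1]
finger_gap: 0.0301
gripper_force: 116.4
```

Call:
play_rows --commands '[-0.1, -0.01, 0, 0, 0, 0, -1, -0.19, -0.05, 0, 0, 0, 0, -1, -0.27, -0.1, 0, 0, 0, 0, -1, -0.34, -0.17, 0, 0, 0, 0, -1, -0.39, -0.25, 0, 0, 0, 0, -1, -0.42, -0.33, 0, 0, 0, 0, -1, -0.44, -0.43, 0, 0, 0, 0, -1, -0.44, -0.53, 0, 0, 0, 0, -1, -0.41, -0.62, 0, 0, 0, 0, -1, -0.37, -0.7, 0, 0, 0, 0, -1]'

```text
time_s: 65.35
ee_pos: [0.502, 0.0054, 0.1354]
orientation: [[0.465, 0.885, 0.0], [0.885, -0.465, 0.0], [0.0, 0.0, -1.0]]
contact_force: [1.1, 0.3, -1.7]
finger_gap: 0.0295
gripper_force: 59.8
```

Call:
play_rows --commands '[0.06, -0.08, 0, 0, 0, 0, -1, 0.13, -0.14, 0, 0, 0, 0, -1, 0.22, -0.18, 0, 0, 0, 0, -1, 0.31, -0.21, 0, 0, 0, 0, -1, 0.41, -0.21, 0, 0, 0, 0, -1, 0.5, -0.2, 0, 0, 0, 0, -1, 0.59, -0.17, 0, 0, 0, 0, -1, 0.67, -0.12, 0, 0, 0, 0, -1, 0.74, -0.05, 0, 0, 0, 0, -1, 0.79, 0.03, 0, 0, 0, 0, -1]'

```text
time_s: 66.6
ee_pos: [0.5425, 0.0733, 0.1353]
orientation: [[0.465, 0.885, 0.0], [0.885, -0.465, -0.0], [0.0, 0.0, -1.0]]
contact_force: [-0.2, -0.7, -1.2]
finger_gap: 0.0291
gripper_force: 59.6
```

Call:
play_rows --commands '[0.04, 0.09, 0, 0, 0, 0, -1, 0.05, 0.18, 0, 0, 0, 0, -1, 0.05, 0.28, 0, 0, 0, 0, -1, 0.02, 0.37, 0, 0, 0, 0, -1, -0.02, 0.46, 0, 0, 0, 0, -1, -0.08, 0.54, 0, 0, 0, 0, -1, -0.15, 0.6, 0, 0, 0, 0, -1, -0.24, 0.64, 0, 0, 0, 0, -1, -0.33, 0.67, 0, 0, 0, 0, -1, -0.42, 0.67, 0, 0, 0, 0, -1]'

```text
time_s: 67.85
ee_pos: [0.5819, 0.0037, 0.1353]
orientation: [[0.466, 0.885, 0.001], [0.885, -0.466, -0.0], [0.0, 0.001, -1.0]]
contact_force: [-0.2, 4.1, -0.8]
finger_gap: 0.0294
gripper_force: 60.0
```

Call:
play_rows --commands '[-0.1, -0.01, 0, 0, 0, 0, -1, -0.19, -0.05, 0, 0, 0, 0, -1, -0.27, -0.1, 0, 0, 0, 0, -1, -0.34, -0.17, 0, 0, 0, 0, -1, -0.39, -0.25, 0, 0, 0, 0, -1, -0.42, -0.33, 0, 0, 0, 0, -1, -0.44, -0.43, 0, 0, 0, 0, -1, -0.44, -0.53, 0, 0, 0, 0, -1, -0.41, -0.62, 0, 0, 0, 0, -1, -0.37, -0.7, 0, 0, 0, 0, -1]'

```text
time_s: 69.1
ee_pos: [0.502, 0.0054, 0.1354]
orientation: [[0.465, 0.885, 0.0], [0.885, -0.465, 0.0], [0.0, 0.0, -1.0]]
contact_force: [0.0, 1.1, -0.9]
finger_gap: 0.0291
gripper_force: 60.1
```

Call:
play_rows --commands '[0.06, -0.08, 0, 0, 0, 0, -1, 0.13, -0.14, 0, 0, 0, 0, -1, 0.22, -0.18, 0, 0, 0, 0, -1, 0.31, -0.21, 0, 0, 0, 0, -1, 0.41, -0.21, 0, 0, 0, 0, -1, 0.5, -0.2, 0, 0, 0, 0, -1, 0.59, -0.17, 0, 0, 0, 0, -1, 0.67, -0.12, 0, 0, 0, 0, -1, 0.74, -0.05, 0, 0, 0, 0, -1, 0.79, 0.03, 0, 0, 0, 0, -1]'

```text
time_s: 70.35
ee_pos: [0.5425, 0.0733, 0.1353]
orientation: [[0.465, 0.885, 0.0], [0.885, -0.465, -0.0], [0.0, 0.0, -1.0]]
contact_force: [0.3, 0.2, -0.4]
finger_gap: 0.0296
gripper_force: 60.0
```

Call:
play_rows --commands '[0.04, 0.09, 0, 0, 0, 0, -1, 0.05, 0.18, 0, 0, 0, 0, -1, 0.05, 0.28, 0, 0, 0, 0, -1, 0.02, 0.37, 0, 0, 0, 0, -1, -0.02, 0.46, 0, 0, 0, 0, -1, -0.08, 0.54, 0, 0, 0, 0, -1, -0.15, 0.6, 0, 0, 0, 0, -1, -0.24, 0.64, 0, 0, 0, 0, -1, -0.33, 0.67, 0, 0, 0, 0, -1, -0.42, 0.67, 0, 0, 0, 0, -1]'

```text
time_s: 71.6
ee_pos: [0.5818, 0.0058, 0.1357]
orientation: [[0.465, 0.885, 0.002], [0.885, -0.465, 0.002], [0.003, 0.0, -1.0]]
contact_force: [2.1, 3.8, -0.9]
finger_gap: 0.0292
gripper_force: 60.3
```

Call:
play_rows --commands '[-0.1, -0.01, 0, 0, 0, 0, -1, -0.19, -0.05, 0, 0, 0, 0, -1, -0.27, -0.1, 0, 0, 0, 0, -1, -0.34, -0.17, 0, 0, 0, 0, -1, -0.39, -0.25, 0, 0, 0, 0, -1, -0.42, -0.33, 0, 0, 0, 0, -1, -0.44, -0.43, 0, 0, 0, 0, -1, -0.44, -0.53, 0, 0, 0, 0, -1, -0.41, -0.62, 0, 0, 0, 0, -1, -0.37, -0.7, 0, 0, 0, 0, -1]'

```text
time_s: 72.85
ee_pos: [0.502, 0.0054, 0.1354]
orientation: [[0.465, 0.885, 0.0], [0.885, -0.465, -0.0], [0.0, 0.0, -1.0]]
contact_force: [0.9, 0.4, -1.3]
finger_gap: 0.0294
gripper_force: 60.1
```

Call:
play_rows --commands '[0.06, -0.08, 0, 0, 0, 0, -1, 0.13, -0.14, 0, 0, 0, 0, -1, 0.22, -0.18, 0, 0, 0, 0, -1, 0.31, -0.21, 0, 0, 0, 0, -1, 0.41, -0.21, 0, 0, 0, 0, -1, 0.5, -0.2, 0, 0, 0, 0, -1, 0.59, -0.17, 0, 0, 0, 0, -1, 0.67, -0.12, 0, 0, 0, 0, -1, 0.74, -0.05, 0, 0, 0, 0, -1, 0.79, 0.03, 0, 0, 0, 0, -1]'

```text
time_s: 74.1
ee_pos: [0.542, 0.0722, 0.1349]
orientation: [[0.465, 0.885, -0.001], [0.885, -0.465, -0.002], [-0.002, -0.0, -1.0]]
contact_force: [0.1, -5.1, -0.4]
finger_gap: 0.0296
gripper_force: 60.6
```

Run:
```python
from look import *
from plan import *
o=env.observe();print(np.round(o["ee_pos"],4),np.round(o["contact_force"],1),o["finger_gap"])
p=[.5424,.0734,.135,62.2]
plan([(.542,.07,.23,62.2),(.542,-.03,.23,62.2),(.540,-.125,.23,62.2),(.535,-.2,.23,62.2),(.5371,-.2452,.23,62.2),(.5371,-.2452,.154,62.2)],p)
```

```text
[0.542  0.0722 0.1349] [ 0.1 -5.1 -0.4] 0.02964969542083674
[-0.03, 0.01, -0.95] az -0.0 
[-0.89, 0.47, 0.0] az -0.0 
[-0.85, 0.42, 0.0] az -0.0 
[-0.68, 0.31, 0.0] az -0.0 
[-0.39, 0.23, 0.0] az -0.0 
[-0.0, -0.0, 0.76] az -0.0 
end [ 0.5373 -0.245   0.154  62.2   ]
```

Call:
play_rows --commands '[0, 0, -0.06, 0, 0, 0, -1, 0, 0, -0.14, 0, 0, 0, -1, 0, 0, -0.24, 0, 0, 0, -1, 0, 0, -0.34, 0, 0, 0, -1, 0, 0, -0.45, 0, 0, 0, -1, 0, 0, -0.56, 0, 0, 0, -1, 0, 0, -0.67, 0, 0, 0, -1, 0, 0, -0.78, 0, 0, 0, -1, -0.03, 0.01, -0.88, 0, 0, 0, -1, -0.03, 0.01, -0.95, 0, 0, 0, -1]'

```text
time_s: 75.35
ee_pos: [0.5413, 0.0697, 0.231]
orientation: [[0.466, 0.885, 0.0], [0.885, -0.466, -0.0], [-0.0, 0.0, -1.0]]
contact_force: [0.9, -0.3, -0.0]
finger_gap: 0.029
gripper_force: 60.7
```

Run:
```python
from look import *
o=env.observe();print(np.round(o["ee_pos"],4),np.round(o["contact_force"],1),o["finger_gap"])
W=env.capture("wrist");S=env.capture("scene")
a=cv2.resize(W["image"][120:380,180:440,::-1],(400,400),interpolation=cv2.INTER_CUBIC);b=cv2.resize(S["image"][100:300,200:400,::-1],(400,400),interpolation=cv2.INTER_CUBIC)
cv2.imwrite("pics/w8.png",np.hstack([a,b]))
```

```text
[0.5413 0.0697 0.231 ] [ 0.9 -0.3 -0. ] 0.028999824731137422
```

View pics/w8.png

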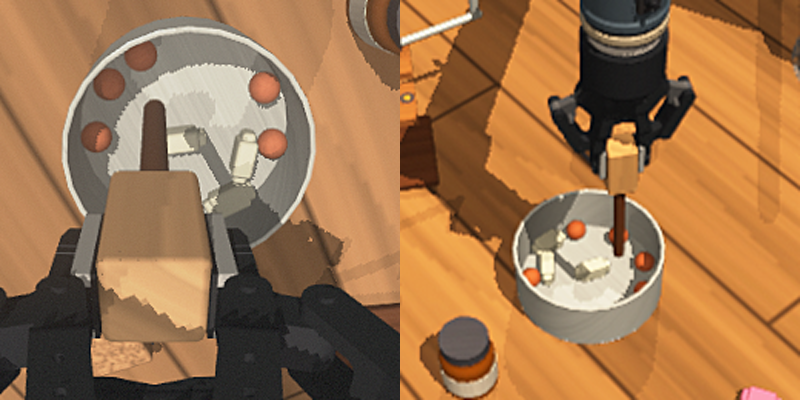

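The right panel (scene) shows all three blanks in the pot. The rod may have slipped slightly in the grip, because the tip is now at wrist (280,187) where it was (280,197). I'll measure the tilt.

Run:
```python
from look import *
o=env.observe();p=o["ee_pos"];R=np.array(o["orientation"])
W=env.capture("wrist");S=env.capture("scene");T=env.capture("top")
t,e=tri(wray(W,280.7,188.5),ray(S,309.5,226.5));print("tip",t,e,"in tool",(R.T@(t-p)).round(4))
g=W["image"]
cv2.imwrite("pics/w9.png",np.hstack([cv2.resize(g[175:360,230:330,::-1],None,fx=3.2,fy=3.2,interpolation=cv2.INTER_CUBIC),cv2.resize(cv2.imread("pics/w6.png")[175:360,230:330],None,fx=3.2,fy=3.2,interpolation=cv2.INTER_CUBIC)]))
```

```text
tip [0.5470645  0.08055738 0.11024179] 0.001852689945135537 in tool [ 0.0116 -0.0002  0.121 ]
```

View pics/w9.png

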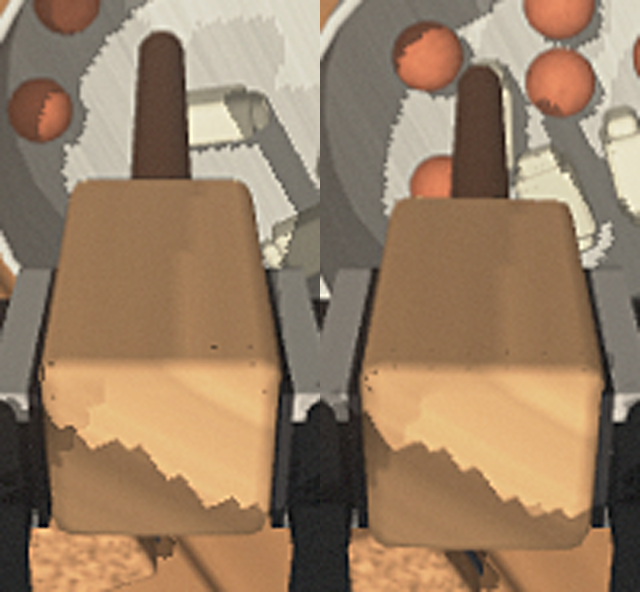

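```bash
cat > tilt.py <<'E'
from look import *
from scipy.optimize import least_squares
def solve(W,R,p,rows,u0):
    M=np.array(W["cam_to_world"]);F=np.array([(.006,.110),(.015,0),(.015,-.055),(-.015,-.055)])
    def pr(q): # tool point -> row
        w=p+R@q;c=M[:3,:3].T@(w-M[:3,3]);r=np.hypot(c[0],c[1]);t=np.arctan2(r,c[2]);return W["cy"]+W["fx"]*t*c[1]/r
    def f(v):
        x,z,a=v;c,s=np.cos(a),np.sin(a)
        return [pr(np.array([x+c*X+s*Z,0,z-s*X+c*Z]))-r for (X,Z),r in zip(F,rows)]
    return least_squares(f,[0,-.0156,0])
E
python3 - <<'E'
from tilt import *
o=env.observe();p=np.array(o["ee_pos"]);R=np.array(o["orientation"]);W=env.capture("wrist")
print(R.T@(np.array(W["cam_to_world"])[:3,3]-p))
for rows in((66,200,369,547),(32,180,366,530)):
    s=solve(W,R,p,[r/3.2+175-.34 for r in rows],0);print(np.round(s.x[:2],4),np.degrees(s.x[2]),s.fun.round(1))
E
```

```text
[ 0.08259989  0.0003332  -0.14147778]
[-0.0049  0.0236] -0.20432825046336242 [ 0.5 -0.9  0.7 -0.3]
[-0.0027  0.0275] 3.4252256656679165 [ 0.2 -0.3  0.2 -0.1]
```

Call:
play_rows --commands '[-0.05, 0.03, 0, 0, 0, 0, -1, -0.13, 0.07, 0, 0, 0, 0, -1, -0.22, 0.12, 0, 0, 0, 0, -1, -0.32, 0.17, 0, 0, 0, 0, -1, -0.42, 0.22, 0, 0, 0, 0, -1, -0.52, 0.27, 0, 0, 0, 0, -1, -0.62, 0.33, 0, 0, 0, 0, -1, -0.72, 0.38, 0, 0, 0, 0, -1, -0.81, 0.43, 0, 0, 0, 0, -1, -0.89, 0.47, 0, 0, 0, 0, -1]'

```text
time_s: 76.9
ee_pos: [0.5414, -0.0312, 0.2303]
orientation: [[0.465, 0.885, 0.0], [0.885, -0.465, -0.0], [0.0, 0.0, -1.0]]
contact_force: [0.2, 0.8, -0.6]
finger_gap: 0.0292
gripper_force: 60.8
```

Call:
play_rows --commands '[-0.08, 0.04, 0, 0, 0, 0, -1, -0.17, 0.08, 0, 0, 0, 0, -1, -0.25, 0.12, 0, 0, 0, 0, -1, -0.34, 0.17, 0, 0, 0, 0, -1, -0.43, 0.21, 0, 0, 0, 0, -1, -0.51, 0.25, 0, 0, 0, 0, -1, -0.6, 0.3, 0, 0, 0, 0, -1, -0.68, 0.34, 0, 0, 0, 0, -1, -0.77, 0.38, 0, 0, 0, 0, -1, -0.85, 0.42, 0, 0, 0, 0, -1]'

```text
time_s: 78.15
ee_pos: [0.539, -0.1261, 0.2303]
orientation: [[0.465, 0.885, 0.0], [0.885, -0.465, -0.0], [-0.0, 0.0, -1.0]]
contact_force: [0.6, -0.9, -2.1]
finger_gap: 0.0294
gripper_force: 60.8
```

Call:
play_rows --commands '[-0.07, 0.03, 0, 0, 0, 0, -1, -0.14, 0.06, 0, 0, 0, 0, -1, -0.21, 0.09, 0, 0, 0, 0, -1, -0.28, 0.12, 0, 0, 0, 0, -1, -0.35, 0.16, 0, 0, 0, 0, -1, -0.42, 0.19, 0, 0, 0, 0, -1, -0.49, 0.22, 0, 0, 0, 0, -1, -0.56, 0.25, 0, 0, 0, 0, -1, -0.62, 0.28, 0, 0, 0, 0, -1, -0.68, 0.31, 0, 0, 0, 0, -1]'

```text
time_s: 79.4
ee_pos: [0.5349, -0.2004, 0.2304]
orientation: [[0.465, 0.885, 0.0], [0.885, -0.465, -0.0], [0.0, 0.0, -1.0]]
contact_force: [-0.0, 0.5, -1.1]
finger_gap: 0.0294
gripper_force: 60.8
```

Run:
```python
from look import *
from plan import *
o=env.observe();p=o["ee_pos"];R=np.array(o["orientation"]);print(np.round(p,4),np.round(o["contact_force"],1),o["finger_gap"])
# bead count in pot, top + scene, by redness
for n,b in(("top",(222,176,300,256)),("scene",(255,195,335,272))):
    c=env.capture(n);I=c["image"].astype(int);m=(I[...,0]-I[...,2]>70)&(I[...,0]>1.9*I[...,1]);k=np.zeros_like(m);k[b[1]:b[3],b[0]:b[2]]=1
    print(n,[(q[0].round(0).tolist(),int(q[1][4]),onz(ray(c,*q[0]),.017)[:2].round(3).tolist()) for q in blobs(m&k,12,300)])
    m=cream(c)&k.astype(bool)
S=c
# stick mask in scene below handle: expected stick location
for z in(.19,.16,.13,.11): print(z,np.round(proj(S,[p[0],p[1],z]),1))
u,v=map(int,proj(S,[p[0],p[1],.14]))
for r in range(v-12,v+44,4): print(r,[ "%d,%d,%d"%tuple(S["image"][r,x]) for x in range(u-12,u+15,3)])
```

```text
[ 0.5349 -0.2004  0.2304] [-0.   0.5 -1.1] 0.02939219459324117
top [([259.0, 191.0], 51, [0.612, 0.032]), ([276.0, 195.0], 49, [0.6, -0.011]), ([234.0, 219.0], 48, [0.543, 0.094]), ([285.0, 228.0], 50, [0.515, -0.031]), ([238.0, 230.0], 30, [0.515, 0.086]), ([250.0, 240.0], 29, [0.487, 0.056]), ([269.0, 242.0], 41, [0.483, 0.008])]
scene [([287.0, 215.0], 62, [0.516, -0.03]), ([309.0, 217.0], 66, [0.482, 0.009]), ([322.0, 230.0], 62, [0.484, 0.058]), ([266.0, 238.0], 49, [0.598, -0.01]), ([319.0, 243.0], 16, [0.512, 0.08])]
0.19 [232.7 127. ]
0.16 [234.  136.7]
0.13 [235.3 146.1]
0.11 [236.1 152.1]
131 ['199,122,57', '219,140,66', '219,140,65', '180,108,49', '82,40,18', '145,88,42', '220,141,68', '220,141,67', '218,140,63']
135 ['173,106,49', '175,104,49', '213,134,63', '213,134,62', '80,40,18', '167,98,47', '136,81,39', '202,125,58', '218,139,65']
139 ['215,136,66', '220,142,65', '215,137,65', '221,139,65', '70,34,15', '123,68,31', '220,141,66', '199,124,58', '137,81,39']
143 ['212,133,62', '211,133,62', '217,137,65', '223,143,67', '54,25,13', '84,42,19', '219,139,68', '202,127,59',
[... 609 characters left out ...]
,54', '189,117,55', '201,126,58', '202,126,59']
167 ['204,126,59', '219,141,64', '220,141,65', '215,136,65', '215,136,64', '216,137,66', '193,120,57', '184,114,55', '196,122,58']
171 ['106,64,30', '129,78,36', '218,137,65', '219,141,65', '217,138,66', '211,132,62', '214,136,65', '206,129,59', '197,124,58']
175 ['204,128,58', '215,136,64', '207,131,60', '210,133,63', '217,137,64', '216,137,65', '212,133,63', '214,136,65', '210,132,62']
179 ['182,113,53', '198,123,58', '204,128,59', '203,128,59', '206,130,61', '215,136,66', '218,138,66', '213,134,65', '210,133,62']
183 ['205,128,61', '186,116,54', '187,115,54', '201,124,58', '200,123,58', '203,128,60', '210,135,61', '216,137,65', '214,134,63']
```

All seven balls are confirmed in the pot from the numbers. Next I go to the slot mouth, level the slipped rod by turning about the finger axis, and slide in gently.

Call:
play_rows --commands '[-0.06, 0.04, 0, 0, 0, 0, -1, -0.13, 0.08, 0, 0, 0, 0, -1, -0.2, 0.12, 0, 0, 0, 0, -1, -0.27, 0.16, 0, 0, 0, 0, -1, -0.34, 0.2, 0.05, 0, 0, 0, -1, -0.4, 0.23, 0.15, 0, 0, 0, -1, -0.4, 0.23, 0.25, 0, 0, 0, -1, -0.4, 0.23, 0.35, 0, 0, 0, -1, -0.4, 0.23, 0.45, 0, 0, 0, -1, -0.4, 0.23, 0.55, 0, 0, 0, -1]'

```text
time_s: 80.75
ee_pos: [0.5367, -0.2457, 0.1746]
orientation: [[0.465, 0.885, 0.0], [0.885, -0.465, 0.0], [0.0, -0.0, -1.0]]
contact_force: [1.3, 1.1, -0.6]
finger_gap: 0.0295
gripper_force: 60.8
```

Call:
play_rows --commands '[0, 0, 0.05, 0, 0, 0, -1, 0, 0, 0.1, 0, -0.005, 0, -1, 0, 0, 0.13, 0, -0.01, 0, -1, 0, 0, 0.13, 0, -0.015, 0, -1, 0, 0, 0.13, 0, -0.02, 0, -1, 0, 0, 0.13, 0, -0.02, 0, -1, 0, 0, 0.13, 0, -0.02, 0, -1, 0, 0, 0.13, 0, -0.02, 0, -1, 0, 0, 0.13, 0, -0.02, 0, -1, 0, 0, 0.13, 0, -0.02, 0, -1]'

```text
time_s: 82.0
ee_pos: [0.5366, -0.2461, 0.1623]
orientation: [[0.464, 0.885, -0.029], [0.883, -0.465, -0.056], [-0.063, 0.0, -0.998]]
contact_force: [-0.6, 0.7, -0.7]
finger_gap: 0.0295
gripper_force: 60.7
```

Run:
```python
from look import *
o=env.observe();p=np.array(o["ee_pos"]);R=np.array(o["orientation"]);print(np.round(p,4),np.round(R,3).tolist(),np.round(o["contact_force"],1),o["finger_gap"])
S=env.capture("scene");I=S["image"].astype(int)
print("expected axis px",[ (z,np.round(proj(S,[p[0],p[1],z]),1).tolist()) for z in(.14,.12,.10,.08,.06,.04,.034)])
u,v=map(int,proj(S,[p[0],p[1],.09]))
for r in range(v-22,v+26,2):
    row=I[r,u-18:u+18];d=np.where((row[:,0]<100)&(row[:,0]>row[:,2]+15))[0]
    print(r,(u-18+d).tolist())
# rack y position of TCP relative to slot line
yaw=np.radians(-27.8);X=np.array([np.cos(yaw),np.sin(yaw)]);Y=np.array([-X[1],X[0]]);q=p[:2]-np.array([.6141,-.2869]);print("rack xy",q@X,q@Y)
```

```text
[ 0.5366 -0.2461  0.1623] [[0.464, 0.885, -0.029], [0.883, -0.465, -0.056], [-0.063, 0.0, -0.998]] [-0.6  0.7 -0.7] 0.02948105433826464
expected axis px [(0.14, [223.2, 133.2]), (0.12, [224.1, 139.3]), (0.1, [225.1, 145.3]), (0.08, [226.0, 151.1]), (0.06, [226.8, 156.8]), (0.04, [227.7, 162.3]), (0.034, [227.9, 163.9])]
126 [211, 216]
128 [217]
130 [217]
132 []
134 []
136 [214]
138 [209, 210, 211, 212, 223, 224, 225, 226]
140 [207, 223, 224, 225, 226]
142 [214, 215, 216, 224, 225, 226, 227]
144 [208, 209, 210, 217, 224, 225, 226, 227]
146 [224, 225, 226, 227]
148 [225, 226, 227, 228]
150 [217, 225, 226, 227, 228]
152 [225, 226, 227, 228, 229]
154 [225, 226, 227, 228, 229]
156 [226, 227, 228, 229]
158 [209, 210, 211, 212, 213, 214, 226, 227, 228, 229]
160 [210, 211, 212, 213, 214, 215, 226, 227, 228, 229]
162 [215, 227, 228, 229, 230]
164 [216, 227, 228, 229]
166 []
168 []
170 [223]
172 []
rack xy -0.08756022262149746 -7.473633798801004e-05
```

Call:
play_rows --commands '[0, 0.04, 0, 0, 0, 0, -1, 0, 0.09, 0, 0, 0, 0, -1, 0, 0.14, 0, 0, 0, 0, -1, 0, 0.19, 0, 0, 0, 0, -1, 0, 0.24, 0, 0, 0, 0, -1, 0, 0.29, 0, 0, 0, 0, -1, 0, 0.34, 0, 0, 0, 0, -1, 0, 0.39, 0, 0, 0, 0, -1, 0, 0.44, 0, 0, 0, 0, -1, 0, 0.5, 0, 0, 0, 0, -1]'

```text
time_s: 83.3
ee_pos: [0.5812, -0.2694, 0.1623]
orientation: [[0.464, 0.885, -0.029], [0.884, -0.465, -0.056], [-0.063, 0.0, -0.998]]
contact_force: [0.2, 0.8, -0.6]
finger_gap: 0.0292
gripper_force: 60.7
```

Run:
```python
from rig import env
import numpy as np
for i in range(3):
    o=env.observe();print(np.round(o["ee_pos"],4),np.round(o["contact_force"],1),np.round(o["torque"],2),o["gripper_force"]);env.capture("top")
```

```text
[ 0.5812 -0.2694  0.1623] [ 0.2  0.8 -0.6] [-0.01 -0.01 -0.03] 60.719289779663086
[ 0.5819 -0.2699  0.1623] [ 1.5 -0.8 -0.9] [ 0.04 -0.12 -0.  ] 60.72208285331726
[ 0.5815 -0.2697  0.1623] [-0.1  0.3 -1.3] [ 0.01 -0.06  0.07] 60.71894645690918
```

Call:
play_rows --commands '[0, 0.05, 0, 0, 0, 0, -1, 0, 0.1, 0, 0, 0, 0, -1, 0, 0.16, 0, 0, 0, 0, -1, 0, 0.22, 0, 0, 0, 0, -1, 0, 0.28, 0, 0, 0, 0, -1, 0, 0.34, 0, 0, 0, 0, -1, 0, 0.39, 0, 0, 0, 0, -1, 0, 0.44, 0, 0, 0, 0, -1, 0, 0.49, 0, 0, 0, 0, -1, 0, 0.49, 0, 0, 0, 0, -1]'

```text
time_s: 84.7
ee_pos: [0.6245, -0.2923, 0.1623]
orientation: [[0.464, 0.885, -0.029], [0.883, -0.465, -0.056], [-0.063, 0.0, -0.998]]
contact_force: [-0.3, -0.0, -0.6]
finger_gap: 0.0295
gripper_force: 60.7
```

Call:
play_rows --commands '[0, 0, 0.01, 0, 0, 0, -1, 0, 0, 0.02, 0, 0, 0, -1, 0, 0, 0.03, 0, 0, 0, -1, 0, 0, 0.04, 0, 0, 0, -1, 0, 0, 0.05, 0, 0, 0, -1, 0, 0, 0.06, 0, 0, 0, -1, 0, 0, 0.06, 0, 0, 0, -1, 0, 0, 0.06, 0, 0, 0, -1, 0, 0, 0.06, 0, 0, 0, -1, 0, 0, 0.06, 0, 0, 0, -1]'

```text
time_s: 85.95
ee_pos: [0.6241, -0.2924, 0.1564]
orientation: [[0.464, 0.885, -0.029], [0.883, -0.465, -0.056], [-0.063, 0.0, -0.998]]
contact_force: [0.3, 0.2, -1.2]
finger_gap: 0.0295
gripper_force: 60.7
```

Run:
```python
from rig import env
import numpy as np
for i in range(3):
    o=env.observe();print(np.round(o["ee_pos"],4),np.round(o["contact_force"],1),np.round(o["torque"],2),o["gripper_force"]);env.capture("top")
```

```text
[ 0.6241 -0.2924  0.1564] [ 0.3  0.2 -1.2] [ 0.06 -0.03 -0.04] 60.73897361755371
[ 0.6241 -0.2924  0.1563] [-0.3 -0.2 -0.6] [ 0.12 -0.02  0.  ] 60.738898515701294
[ 0.6241 -0.2925  0.1564] [ 0.2  0.3 -1.1] [ 0.08 -0.02 -0.06] 60.738927125930786
```

Call:
play_rows --commands '[0, 0.01, 0.01, 0, 0, 0, -1, 0, 0.01, 0.01, 0, 0, 0, -1, 0, 0.01, 0.02, 0, 0, 0, -1, 0, 0.01, 0.02, 0, 0, 0, -1, 0, 0.01, 0.03, 0, 0, 0, -1, 0, 0.01, 0.03, 0, 0, 0, -1, 0, 0.01, 0.04, 0, 0, 0, -1, 0, 0.01, 0.04, 0, 0, 0, -1, 0, 0.01, 0.04, 0, 0, 0, -1, 0, 0.01, 0.04, 0, 0, 0, -1]'

```text
time_s: 87.35
ee_pos: [0.625, -0.2931, 0.1529]
orientation: [[0.464, 0.885, -0.029], [0.883, -0.465, -0.056], [-0.063, 0.0, -0.998]]
contact_force: [-2.1, 0.5, 4.8]
finger_gap: 0.0294
gripper_force: 61.4
```

Run:
```python
from rig import env
import numpy as np
for i in range(2):
    o=env.observe();print(np.round(o["ee_pos"],4),np.round(o["contact_force"],1),np.round(o["torque"],2),o["gripper_force"]);env.capture("top")
```

```text
[ 0.625  -0.2931  0.1529] [-2.1  0.5  4.8] [0.23 0.44 0.01] 61.41281604766846
[ 0.625  -0.2932  0.1529] [-1.7  1.1  4.7] [ 0.24  0.39 -0.01] 61.476484537124634
```

Call:
play_rows --commands '[0, 0, 0, 0, 0, 0, -0.25, 0, 0, 0, 0, 0, 0, -0.2, 0, 0, 0, 0, 0, 0, -0.1, 0, 0, 0, 0, 0, 0, 0, 0, 0, 0, 0, 0, 0, 0.2, 0, 0, 0, 0, 0, 0, 0.4, 0, 0, 0, 0, 0, 0, 0.4, 0, 0, 0, 0, 0.01, 0, 0.4, 0, 0, 0, 0, 0.02, 0, 0.4, 0, 0, 0, 0, 0.02, 0, 0.4]'

```text
time_s: 88.7
ee_pos: [0.6241, -0.2949, 0.1522]
orientation: [[0.467, 0.884, -0.0], [0.884, -0.467, -0.0], [-0.0, -0.0, -1.0]]
contact_force: [-0.4, -0.4, -0.7]
finger_gap: 0.0597
gripper_force: 0.0
```

Call:
play_rows --commands '[0, 0, -0.08, 0, 0, 0, 0.4, 0, 0, -0.18, 0, 0, 0, 0.4, 0, 0, -0.28, 0, 0, 0, 0.4, 0, 0, -0.38, 0, 0, 0, 0.4, 0, 0, -0.48, 0, 0, 0, 0.4, 0, 0, -0.58, 0, 0, 0, 0.4, 0, 0, -0.68, 0, 0, 0, 0.4, 0, 0, -0.78, 0, 0, 0, 0.4, 0, 0, -0.88, 0, 0, 0, 0.4, 0, 0, -0.95, 0, 0, 0, 0.4]'

```text
time_s: 89.95
ee_pos: [0.625, -0.2931, 0.2482]
orientation: [[0.465, 0.885, 0.001], [0.885, -0.465, -0.0], [0.0, 0.001, -1.0]]
contact_force: [0.1, -0.3, -0.2]
finger_gap: 0.0595
gripper_force: 0.0
```

Run:
```python
from look import *
o=env.observe();p=np.array(o["ee_pos"]);R=np.array(o["orientation"]);print(np.round(p,4),np.round(R,3).tolist(),np.round(o["contact_force"],1),np.round(o["joints"]))
W=env.capture("wrist");cv2.imwrite("pics/w10.png",W["image"][:,:,::-1])
S=env.capture("scene");cv2.imwrite("pics/s10.png",S["image"][:,:,::-1])
# handle top face in wrist: bright pale wood
h=cv2.cvtColor(W["image"],cv2.COLOR_RGB2HSV).astype(int)
I=W["image"].astype(int)
def wp(q):
    M=np.array(W["cam_to_world"]);c=M[:3,:3].T@(np.array(q)-M[:3,3]);r=np.hypot(c[0],c[1]);t=np.arctan2(r,c[2]);return W["cx"]+W["fx"]*t*c[0]/r,W["cy"]+W["fx"]*t*c[1]/r
print("exp handle top px",np.round(wp([.6247,-.2925,.19])),"seat plate",np.round(wp([.6247,-.2925,.135])))
u,v=map(int,wp([.6247,-.2925,.19]))
for r in range(v-36,v+40,6): print(r,["%d,%d,%d"%tuple(h[r,x]) for x in range(u-42,u+43,7)])
```

```text
[ 0.625  -0.2931  0.2482] [[0.465, 0.885, 0.001], [0.885, -0.465, -0.0], [0.0, 0.001, -1.0]] [ 0.1 -0.3 -0.2] [ 41.  31. -30.  83.  16.  70. -18.]
exp handle top px [278. 229.] seat plate [278. 203.]
192 ['12,146,194', '12,144,205', '12,146,208', '12,148,212', '14,117,151', '14,123,143', '14,118,143', '15,120,144', '14,119,150', '13,112,118', '12,146,191', '12,149,206', '12,147,208']
198 ['11,135,119', '11,133,119', '12,140,118', '11,145,118', '14,122,150', '15,122,144', '14,118,145', '14,120,153', '15,123,149', '15,126,134', '12,141,150', '12,144,206', '12,147,203']
204 ['11,138,120', '11,145,118', '11,144,119', '10,143,118', '14,121,145', '14,120,142', '14,119,142', '15,118,147', '15,121,145', '15,123,145', '12,148,121', '12,144,190', '12,146,187']
210 ['12,144,129', '12,142,129', '13,145,130', '12,149,125', '16,114,223', '16,119,227', '15,120,223', '15,121,220', '17,112,228', '15,118,227', '12,138,129', '13,153,150', '12,147,198']
216 ['12,147,205', '12,147,206', '12,147,205', '12,148,212', '18,112,228', '17,113,228', '16,116,228', '15,118,225', '15,120,219', '17,110,232', '11,143
[... 823 characters left out ...]
,169', '12,145,187', '14,132,181', '13,129,194', '13,135,189', '13,130,192', '13,128,165', '13,130,116', '12,144,177', '12,136,107', '12,148,188']
252 ['12,144,181', '12,142,181', '12,147,199', '12,147,198', '12,148,200', '12,146,199', '12,147,198', '12,146,198', '12,150,196', '13,152,195', '13,148,195', '12,144,195', '12,146,196']
258 ['13,63,77', '12,64,60', '12,143,187', '12,142,188', '12,142,187', '12,145,188', '12,146,187', '12,136,122', '12,140,120', '12,145,186', '12,146,188', '12,146,188', '12,147,199']
264 ['10,35,109', '13,57,72', '12,149,170', '12,148,202', '12,146,201', '12,147,201', '12,150,201', '12,135,127', '13,133,128', '12,148,203', '13,149,195', '12,148,197', '13,149,197']
```

Run:
```python
from look import *
from plan import *
W=env.capture("wrist");h=cv2.cvtColor(W["image"],cv2.COLOR_RGB2HSV).astype(int)
m=(h[...,1]<126)&(h[...,2]>210)&(h[...,0]>13);k=np.zeros_like(m);k[200:255,240:320]=1
b=max(blobs(m&k,200,5000),key=lambda q:q[1][4]);r=cv2.minAreaRect(np.argwhere(b[2])[:,::-1].astype(np.float32));print(r,b[1])
c=onz(wray(W,*r[0]),.19);O=np.array([.6141,-.2869]);a=np.radians(-27.8);X=np.array([np.cos(a),np.sin(a)]);Y=np.array([-X[1],X[0]])
print("handle",c.round(4),"rack",(c[:2]-O)@X,(c[:2]-O)@Y)
print("corners z.19",[onz(wray(W,*q),.19)[:2].round(4).tolist() for q in cv2.boxPoints(r)])
T=env.capture("top");S=env.capture("scene")
for n,c,b in(("T",T,(390,225,440,265)),("S",S,(205,85,255,125))):
    hh=cv2.cvtColor(c["image"],cv2.COLOR_RGB2HSV).astype(int);m=(hh[...,1]<60)&(hh[...,2]>130);k=np.zeros_like(m);k[b[1]:b[3],b[0]:b[2]]=1
    print(n,[(q[0].round(1).tolist(),q[1].tolist()) for q in blobs(m&k,5,800)])
Hn=np.array([.5637,-.3224]);print("knob pred T",proj(T,[.4551,-.3026,.177]),"S",proj(S,[.4551,-.3026,.177]))
for th in range(0,111,10):
    d=-np.sin(np.radians(th))*X+np.cos(np.radians(th))*Y;print(th,(Hn+.11*d).round(4),end=" ")
```

```text
((278.5, 226.0), (38.0, 41.0), 90.0) [ 258  207   42   39 1569]
handle [ 0.6263 -0.2912  0.19  ] rack 0.012737573087371036 0.0019029170376559583
corners z.19 [[0.6206, -0.2732], [0.6442, -0.2856], [0.6321, -0.31], [0.6074, -0.297]]
T [([411.2, 234.8], [408, 225, 9, 20, 85]), ([408.9, 246.3], [408, 245, 3, 3, 7])]
S [([225.3, 109.8], [205, 95, 36, 26, 155])]
knob pred T (np.float64(414.1119375834252), np.float64(241.25034005652688)) S (np.float64(235.53272084680972), np.float64(95.34508020480946))
0 [ 0.615  -0.2251] 10 [ 0.5973 -0.2177] 20 [ 0.5786 -0.2134] 30 [ 0.5595 -0.2125] 40 [ 0.5405 -0.2149] 50 [ 0.5221 -0.2206] 60 [ 0.5051 -0.2293] 70 [ 0.4898 -0.2409] 80 [ 0.4768 -0.255 ] 90 [ 0.4664 -0.2711] 100 [ 0.459  -0.2888] 110 [ 0.4547 -0.3075]
```

The rod is back home at rack (12.7, 1.9) mm and square to the rack. Next is the keeper. I'll push the knob with shut fingers, turning along with the arc.

Run:
```python
from plan import *
plan([(.53,-.32,.248,71),(.4497,-.3321,.24,79.7),(.4497,-.3321,.152,79.7)],[.6252,-.2932,.248,62.25])
```

```text
[-0.68, -0.72, 0.0] az -0.049 
[-0.38, -0.72, 0.08] az -0.048 
[0.0, 0.0, 0.88] az 0.0 
end [ 0.4494 -0.3324  0.152  79.71  ]
```

Call:
play_rows --commands '[-0.07, -0.07, 0, 0, 0, -0.005, 0.4, -0.14, -0.14, 0, 0, 0, -0.01, 0.4, -0.21, -0.21, 0, 0, 0, -0.015, 0.2, -0.28, -0.29, 0, 0, 0, -0.02, 0, -0.35, -0.36, 0, 0, 0, -0.025, -0.5, -0.42, -0.43, 0, 0, 0, -0.03, -1, -0.49, -0.5, 0, 0, 0, -0.035, -1, -0.55, -0.58, 0, 0, 0, -0.04, -1, -0.62, -0.65, 0, 0, 0, -0.045, -1, -0.68, -0.72, 0, 0, 0, -0.049, -1]'

```text
time_s: 91.45
ee_pos: [0.5289, -0.3201, 0.2474]
orientation: [[0.323, 0.946, 0.0], [0.946, -0.323, -0.0], [-0.0, 0.0, -1.0]]
contact_force: [-0.6, -0.3, -0.4]
finger_gap: 0.0001
gripper_force: 0.0
```

Call:
play_rows --commands '[-0.04, -0.08, 0.01, 0, 0, -0.005, -1, -0.08, -0.16, 0.02, 0, 0, -0.01, -1, -0.13, -0.24, 0.03, 0, 0, -0.015, -1, -0.17, -0.32, 0.04, 0, 0, -0.02, -1, -0.21, -0.4, 0.05, 0, 0, -0.025, -1, -0.25, -0.48, 0.06, 0, 0, -0.03, -1, -0.3, -0.56, 0.07, 0, 0, -0.035, -1, -0.34, -0.64, 0.08, 0, 0, -0.04, -1, -0.38, -0.72, 0.08, 0, 0, -0.048, -1, -0.38, -0.72, 0.08, 0, 0, -0.048, -1]'

```text
time_s: 92.7
ee_pos: [0.4483, -0.3328, 0.2393]
orientation: [[0.179, 0.984, -0.0], [0.984, -0.179, -0.0], [-0.0, -0.0, -1.0]]
contact_force: [0.7, -0.3, -0.1]
finger_gap: 0.0001
gripper_force: 0.0
```

Run:
```python
from look import *
o=env.observe();p=np.array(o["ee_pos"]);print(np.round(p,4),np.round(o["orientation"],3).tolist(),o["finger_gap"],np.round(o["joints"]))
W=env.capture("wrist");S=env.capture("scene");T=env.capture("top")
def wp(q):
    M=np.array(W["cam_to_world"]);c=M[:3,:3].T@(np.array(q)-M[:3,3]);r=np.hypot(c[0],c[1]);t=np.arctan2(r,c[2]);return W["cx"]+W["fx"]*t*c[0]/r,W["cy"]+W["fx"]*t*c[1]/r
e=wp([.4551,-.3026,.177]);print("knob exp",np.round(e,1))
h=cv2.cvtColor(W["image"],cv2.COLOR_RGB2HSV).astype(int);m=(h[...,1]<70)&(h[...,2]>120);k=np.zeros_like(m);u,v=map(int,e);k[v-45:v+45,u-45:u+45]=1
for q in blobs(m&k,30,4000):
    print(q[0].round(1),q[1]);ys=np.argwhere(q[2])
    for r in range(q[1][1],q[1][1]+q[1][3],3):
        xs=ys[ys[:,0]==r][:,1];print(r,xs.min(),xs.max(),int(h[r,xs,2].mean()))
```

```text
[ 0.4483 -0.3328  0.2393] [[0.179, 0.984, -0.0], [0.984, -0.179, -0.0], [-0.0, -0.0, -1.0]] 0.00010937822645990997 [ 60.  19. -34. 102.  12.  63.  11.]
knob exp [281.3 182.2]
[294.8 174.5] [271 165  55  27 852]
165 282 285 142
168 272 325 192
171 271 325 207
174 271 325 188
177 274 325 164
180 276 292 217
183 275 292 218
186 276 291 218
189 278 290 214
```

Call:
play_rows --commands '[0, 0, 0.08, 0, 0, 0, -1, 0, 0, 0.18, 0, 0, 0, -1, 0, 0, 0.28, 0, 0, 0, -1, 0, 0, 0.38, 0, 0, 0, -1, 0, 0, 0.48, 0, 0, 0, -1, 0, 0, 0.58, 0, 0, 0, -1, 0, 0, 0.68, 0, 0, 0, -1, 0, 0, 0.78, 0, 0, 0, -1, 0, 0, 0.86, 0, 0, 0, -1, 0, 0, 0.87, 0, 0, 0, -1]'

```text
time_s: 94.1
ee_pos: [0.4488, -0.3323, 0.1516]
orientation: [[0.178, 0.984, -0.001], [0.984, -0.178, 0.001], [0.001, -0.001, -1.0]]
contact_force: [-0.0, 0.5, 0.0]
finger_gap: -0.0003
gripper_force: 0.0
```

Call:
play_rows --commands '[0.02, 0, 0, 0, 0, 0, -1, 0.04, 0, 0, 0, 0, 0, -1, 0.06, 0, 0, 0, 0, 0, -1, 0.08, 0, 0, 0, 0, 0, -1, 0.1, 0, 0, 0, 0, 0, -1, 0.12, 0, 0, 0, 0, 0, -1, 0.13, 0, 0, 0, 0, 0, -1, 0.13, 0, 0, 0, 0, 0, -1, 0.13, 0, 0, 0, 0, 0, -1, 0.13, 0, 0, 0, 0, 0, -1]'

```text
time_s: 95.35
ee_pos: [0.4514, -0.3198, 0.1523]
orientation: [[0.178, 0.984, 0.0], [0.984, -0.178, -0.0], [-0.0, 0.0, -1.0]]
contact_force: [-0.4, -0.5, 1.0]
finger_gap: 0.0001
gripper_force: 0.0
```

Call:
play_rows --commands '[0.035, -0.005, 0, 0, 0, 0.01, -1, 0.069, -0.009, 0, 0, 0, 0.02, -1, 0.104, -0.011, 0, 0, 0, 0.03, -1, 0.139, -0.013, 0, 0, 0, 0.04, -1, 0.174, -0.013, 0, 0, 0, 0.05, -1, 0.209, -0.012, 0, 0, 0, 0.06, -1, 0.244, -0.011, 0, 0, 0, 0.07, -1, 0.279, -0.008, 0, 0, 0, 0.08, -1, 0.314, -0.004, 0, 0, 0, 0.09, -1, 0.348, 0.001, 0, 0, 0, 0.1, -1]'

```text
time_s: 96.6
ee_pos: [0.4577, -0.2852, 0.1523]
orientation: [[0.475, 0.88, -0.0], [0.88, -0.475, -0.0], [-0.0, -0.0, -1.0]]
contact_force: [-0.1, -0.5, 0.1]
finger_gap: -0.0
gripper_force: 0.2
```

```bash
cat > kn.py <<'E'
from look import *
def go():
    o=env.observe();p=np.array(o["ee_pos"]);R=np.array(o["orientation"]);print(np.round(p,4),"yaw",round(np.degrees(np.arctan2(R[1,0],R[0,0])),1),np.round(o["contact_force"],1),np.round(o["joints"]))
    X=np.array([np.cos(np.radians(-27.8)),np.sin(np.radians(-27.8))]);Y=np.array([-X[1],X[0]]);Hn=np.array([.5637,-.3224])
    d=p[:2]+R[:2,0]*.017-Hn;print("knob est radius",np.linalg.norm(d),"theta",np.degrees(np.arctan2(-d@X,d@Y)))
    for n in("scene","top"):
        c=env.capture(n);h=cv2.cvtColor(c["image"],cv2.COLOR_RGB2HSV).astype(int);m=(h[...,1]<70)&(h[...,2]>120);k=np.zeros_like(m)
        b=(150,80,255,190) if n=="scene" else (355,140,440,260);k[b[1]:b[3],b[0]:b[2]]=1
        for q in blobs(m&k,12,800):
            e=np.argwhere(q[2])[:,::-1].astype(float);print(n,q[0].round(1),q[1])
            P=[onz(ray(c,*i),.146)[:2]-Hn for i in e];a=[np.degrees(np.arctan2(-v@X,v@Y)) for v in P];L=[np.linalg.norm(v) for v in P];w=[t for t,l in zip(a,L) if .03<l<.09]
            if len(w)>4: print("   bar theta",np.median(w),len(w))
E
python3 -c "import kn;kn.go()"
```

```text
[ 0.4577 -0.2852  0.1523] yaw 61.6 [-0.1 -0.5  0.1] [ 51.  22. -30. 110.  14.  52. -14.]
knob est radius 0.1109097917696713 theta 89.75196488097514
scene [225.9 115. ] [200  98  45  26 220]
   bar theta 82.89238834385621 90
top [403.6 219.2] [394 198  21  42 190]
   bar theta 88.54561677058072 109
```

The keeper follows at about 88°. I'll continue the sweep.

Call:
play_rows --commands '[0.035, -0.005, 0, 0, 0, 0.01, -1, 0.069, -0.009, 0, 0, 0, 0.02, -1, 0.104, -0.011, 0, 0, 0, 0.03, -1, 0.139, -0.013, 0, 0, 0, 0.04, -1, 0.174, -0.013, 0, 0, 0, 0.05, -1, 0.209, -0.012, 0, 0, 0, 0.06, -1, 0.244, -0.011, 0, 0, 0, 0.07, -1, 0.279, -0.008, 0, 0, 0, 0.08, -1, 0.314, -0.004, 0, 0, 0, 0.09, -1, 0.348, 0.001, 0, 0, 0, 0.1, -1]'

```text
time_s: 97.95
ee_pos: [0.4744, -0.2546, 0.1523]
orientation: [[0.724, 0.69, -0.0], [0.69, -0.724, 0.0], [-0.0, -0.0, -1.0]]
contact_force: [-1.1, -0.3, 0.2]
finger_gap: -0.0003
gripper_force: 0.2
```

Call:
play_rows --commands '[0.035, -0.005, 0, 0, 0, 0.01, -1, 0.069, -0.009, 0, 0, 0, 0.02, -1, 0.104, -0.011, 0, 0, 0, 0.03, -1, 0.139, -0.013, 0, 0, 0, 0.04, -1, 0.174, -0.013, 0, 0, 0, 0.05, -1, 0.209, -0.012, 0, 0, 0, 0.06, -1, 0.244, -0.011, 0, 0, 0, 0.07, -1, 0.279, -0.008, 0, 0, 0, 0.08, -1, 0.314, -0.004, 0, 0, 0, 0.09, -1, 0.348, 0.001, 0, 0, 0, 0.1, -1]'

```text
time_s: 99.2
ee_pos: [0.4997, -0.2307, 0.1523]
orientation: [[0.902, 0.432, 0.0], [0.432, -0.902, 0.0], [0.0, 0.0, -1.0]]
contact_force: [-0.6, 0.7, -0.6]
finger_gap: 0.0002
gripper_force: 0.2
```

Call:
play_rows --commands '[0.035, -0.005, 0, 0, 0, 0.01, -1, 0.069, -0.009, 0, 0, 0, 0.02, -1, 0.104, -0.011, 0, 0, 0, 0.03, -1, 0.139, -0.013, 0, 0, 0, 0.04, -1, 0.174, -0.013, 0, 0, 0, 0.05, -1, 0.209, -0.012, 0, 0, 0, 0.06, -1, 0.244, -0.011, 0, 0, 0, 0.07, -1, 0.279, -0.008, 0, 0, 0, 0.08, -1, 0.314, -0.004, 0, 0, 0, 0.09, -1, 0.348, 0.001, 0, 0, 0, 0.1, -1]'

```text
time_s: 100.45
ee_pos: [0.5311, -0.2157, 0.1524]
orientation: [[0.991, 0.133, 0.0], [0.133, -0.991, -0.0], [0.0, 0.0, -1.0]]
contact_force: [-0.5, 0.4, 0.5]
finger_gap: -0.0002
gripper_force: 0.2
```

```bash
python3 -c "import kn;kn.go()"
```

```text
[ 0.5311 -0.2157  0.1524] yaw 7.6 [-0.5  0.4  0.5] [ 32.  23. -19. 106.   9.  52. -73.]
knob est radius 0.11004192606916949 theta 36.02389420212211
scene [227.1  80.9] [224  80   7   3  14]
scene [243.5 111.6] [240 107   8  10  27]
scene [211.9 131.7] [198 123  27  19  84]
   bar theta 33.7473587760945 57
scene [227.6 137.1] [225 130   7  16  64]
   bar theta 50.80674547941747 10
```

Call:
play_rows --commands '[0.035, -0.005, 0, 0, 0, 0.01, -1, 0.069, -0.009, 0, 0, 0, 0.02, -1, 0.104, -0.011, 0, 0, 0, 0.03, -1, 0.139, -0.013, 0, 0, 0, 0.04, -1, 0.174, -0.013, 0, 0, 0, 0.05, -1, 0.209, -0.012, 0, 0, 0, 0.06, -1, 0.244, -0.011, 0, 0, 0, 0.07, -1, 0.279, -0.008, 0, 0, 0, 0.08, -1, 0.314, -0.004, 0, 0, 0, 0.09, -1, 0.348, 0.001, 0, 0, 0, 0.1, -1]'

```text
time_s: 101.8
ee_pos: [0.5656, -0.2113, 0.1524]
orientation: [[0.984, -0.18, 0.0], [-0.18, -0.984, -0.0], [0.0, 0.0, -1.0]]
contact_force: [-1.1, -0.3, -0.4]
finger_gap: -0.0001
gripper_force: 0.2
```

Call:
play_rows --commands '[0.035, -0.005, 0, 0, 0, 0.01, -1, 0.069, -0.009, 0, 0, 0, 0.02, -1, 0.104, -0.011, 0, 0, 0, 0.03, -1, 0.139, -0.013, 0, 0, 0, 0.04, -1, 0.174, -0.013, 0, 0, 0, 0.05, -1, 0.209, -0.012, 0, 0, 0, 0.06, -1, 0.244, -0.011, 0, 0, 0, 0.07, -1, 0.279, -0.008, 0, 0, 0, 0.08, -1, 0.314, -0.004, 0, 0, 0, 0.09, -1, 0.348, 0.001, 0, 0, 0, 0.1, -1]'

```text
time_s: 103.05
ee_pos: [0.6002, -0.2176, 0.1524]
orientation: [[0.88, -0.475, 0.001], [-0.475, -0.88, -0.0], [0.001, -0.0, -1.0]]
contact_force: [1.1, -0.6, -0.4]
finger_gap: -0.0004
gripper_force: 0.0
```

```bash
python3 -c "import kn;kn.go()"
```

```text
[ 0.6002 -0.2176  0.1524] yaw -28.4 [ 1.1 -0.6 -0.4] [  23.   28.  -10.   97.    6.   55. -107.]
knob est radius 0.10952373412790167 theta -0.21556016048433946
scene [201.9  92.9] [194  89  16   7  30]
scene [203.4 129.9] [201 124   6  13  53]
   bar theta 18.222067057054783 41
```

Call:
play_rows --commands '[0.01, 0, 0, 0, 0, 0, -1, 0.02, 0, 0, 0, 0, 0, -1, 0.03, 0, 0, 0, 0, 0, -1, 0.04, 0, 0, 0, 0, 0, -1, 0.05, 0, 0, 0, 0, 0, -1, 0.06, 0, 0, 0, 0, 0, -1, 0.07, 0, 0, 0, 0, 0, -1, 0.08, 0, 0, 0, 0, 0, -1, 0.08, 0, 0, 0, 0, 0, -1, 0.08, 0, 0, 0, 0, 0, -1]'

```text
time_s: 104.4
ee_pos: [0.6026, -0.2191, 0.1521]
orientation: [[0.881, -0.473, -0.01], [-0.473, -0.881, 0.004], [-0.01, 0.001, -1.0]]
contact_force: [-11.6, 5.3, 7.9]
finger_gap: 0.0001
gripper_force: 6.6
```

```bash
python3 -c "import kn;kn.go()"
```

```text
[ 0.6026 -0.2191  0.1521] yaw -28.2 [-11.6   5.3   7.9] [  23.   29.  -10.   97.    6.   56. -107.]
knob est radius 0.10937295272875869 theta -1.6819065842023904
scene [203.2  91.8] [199  88  10   8  20]
scene [194.5  95.1] [192  94   6   3  13]
scene [201.6 130.2] [199 124   8  14  56]
   bar theta 12.445341046784797 42
```

Call:
play_rows --commands '[-0.05, 0, 0, 0, 0, 0, -1, -0.1, 0, 0, 0, 0, 0, -1, -0.2, 0, 0, 0, 0, 0, -1, -0.3, 0, 0, 0, 0, 0, -1, -0.4, 0, -0.1, 0, 0, 0, -1, -0.4, 0, -0.25, 0, 0, 0, -1, -0.4, 0, -0.4, 0, 0, 0, -1, -0.4, 0, -0.6, 0, 0, 0, -1, -0.4, 0, -0.8, 0, 0, 0, -1, -0.4, 0, -1, 0, 0, 0, -1]'

```text
time_s: 105.75
ee_pos: [0.572, -0.2027, 0.2543]
orientation: [[0.881, -0.474, 0.002], [-0.474, -0.881, -0.001], [0.002, -0.0, -1.0]]
contact_force: [-0.1, -0.7, -0.3]
finger_gap: 0.0001
gripper_force: 0.0
```

Call:
play_rows --commands '[-0.1, 0, 0, 0, 0, 0, -1, -0.2, 0, 0, 0, 0, 0, -1, -0.3, 0, 0, 0, 0, 0, -1, -0.4, 0, 0, 0, 0, 0, -1, -0.5, 0, 0, 0, 0, 0, -1, -0.6, 0, 0, 0, 0, 0, -1, -0.7, 0, 0, 0, 0, 0, -1, -0.8, 0, 0, 0, 0, 0, -1, -0.9, 0, 0, 0, 0, 0, -1, -1, 0, 0, 0, 0, 0, -1]'

```text
time_s: 107.0
ee_pos: [0.4827, -0.1547, 0.2523]
orientation: [[0.881, -0.473, 0.0], [-0.473, -0.881, -0.0], [0.0, 0.0, -1.0]]
contact_force: [0.4, -0.5, -0.2]
finger_gap: 0.0001
gripper_force: 0.0
```

Call:
play_rows --commands '[-0.1, -0.1, 0, 0, 0, 0, -1, -0.2, -0.2, 0, 0, 0, 0, -1, -0.3, -0.3, 0, 0, 0, 0, -1, -0.4, -0.4, 0, 0, 0, 0, -1, -0.5, -0.5, 0, 0, 0, 0, -1, -0.5, -0.6, 0, 0, 0, 0, -1, -0.5, -0.7, 0, 0, 0, 0, -1, -0.5, -0.8, 0, 0, 0, 0, -1, -0.5, -0.9, 0, 0, 0, 0, -1, -0.5, -1, 0, 0, 0, 0, -1]'

```text
time_s: 108.25
ee_pos: [0.487, -0.0428, 0.2523]
orientation: [[0.881, -0.474, -0.0], [-0.474, -0.881, 0.0], [-0.0, -0.0, -1.0]]
contact_force: [0.0, 0.0, -0.4]
finger_gap: -0.0001
gripper_force: 0.0
```

Run:
```python
import kn;kn.go()
from look import *
X=np.array([np.cos(np.radians(-27.8)),np.sin(np.radians(-27.8))]);Y=np.array([-X[1],X[0]]);Hn=np.array([.5637,-.3224])
T=env.capture("top");S=env.capture("scene")
for th in(0,5,9): d=-np.sin(np.radians(th))*X+np.cos(np.radians(th))*Y;k=[*(Hn+.11*d),.177];print(th,"knob px T",np.round(proj(T,k),1),"S",np.round(proj(S,k),1))
for n,b in(("top",(222,176,300,256)),("scene",(255,195,335,272))):
    c=T if n=="top" else S;I=c["image"].astype(int);m=(I[...,0]-I[...,2]>70)&(I[...,0]>1.9*I[...,1]);k=np.zeros_like(m);k[b[1]:b[3],b[0]:b[2]]=1
    print(n,[(q[0].round(0).tolist(),int(q[1][4])) for q in blobs(m&k,12,300)])
    print(" cream",[(q[0].round(0).tolist(),int(q[1][4])) for q in blobs(cream(c)&k,40,1000)])
```

```text
[ 0.487  -0.0428  0.2523] yaw -28.3 [ 0.   0.  -0.4] [  16.    9.  -17.  110.    3.   61. -121.]
knob est radius 0.2785075488136442 theta 40.59871212746983
scene [198.5 139.5] [195 123   8  34 134]
   bar theta -0.43988551401004033 72
top [373. 170.] [371 168   5   5  21]
top [391.6 184.8] [372 175  40  21 172]
   bar theta 1.6142360884562952 109
0 knob px T [373. 170.] S [198.2 141.2]
5 knob px T [371.4 173.9] S [202.4 140.4]
9 knob px T [370.3 177.1] S [205.7 139.7]
top [([259.0, 191.0], 54), ([234.0, 219.0], 45), ([238.0, 230.0], 33), ([250.0, 240.0], 27), ([269.0, 242.0], 40)]
 cream []
scene [([287.0, 215.0], 60), ([309.0, 217.0], 66), ([322.0, 230.0], 62), ([266.0, 238.0], 45), ([319.0, 243.0], 16)]
 cream []
```

```bash
python3 -c "
from rig import env
print(env.hand_in())"
```

```text
the job is handed in; nothing more can be done
None
```

The job is handed in (about 108 s on the robot's clock; no verdict came back): all three blanks and seven balls are in the pot, it was stirred four turns clockwise with one brief jam in the second (about 24 N; the rod slipped slightly in the grip and I levelled it), the rod hangs at the slot's inner end, and the keeper is shut past its catch at about 0 rad; I viewed 15 pictures, one over the limit of 14.

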